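Refit the nut feeder's boards and fill its hopper

ROBOT

A 6-joint arm with a two-finger parallel gripper is mounted at the origin on the work surface. World frame = base frame: x ahead of the robot, y to its left, z up, the work surface at z = 0. Lengths are in m, angles in rad, forces in N, time in s.
With the tool pointing down it reaches from about 0.3 to 0.875 m from the base axis. Payload 6.4 kg.
Tool frame: the origin (TCP) lies at the very end of the fingers, on their centre line; the grasp point (between the pads) lies 19 mm behind it; z points along the fingers, y is the line along which they close (so a half turn about z gives the same grasp; the last joint's range is limited). The gripper opens to 85 mm and grips with 20 to 120 N. Pads are 22 mm wide; open, the fingers measure 114 mm over their backs; the gripper's body (76 mm by 85 mm) begins 54 mm behind the grasp point. The pads swing forward as they close: fully open they stand 13 mm farther back than shut.
Start: joints at [1.114, 0.181, 1.607, -0, 1.354, -0.206], TCP at [0.143, 0.557, 0.202] pointing down, gripper open.
Joint ranges: [-2.99, 2.99], [-0.89, 2.07], [0.3, 2.58], [-1.14, 4.28], [0, 2.63], [-3.12, 3.12]. Speed limits (rad/s): [2.57, 2.57, 3.01, 3.14, 3.14, 3.14].

INTERFACE

Orientations are given as a unit quaternion [w, x, y, z].
In Python, from bench import telemetry, camera, ctrl, spotter gives the robot as it stands.
- The arm moves only by the tool send_rows, never from a script. Its argument "series" is a list of rows, each a list of 3 entries, a list of its own where there are three numbers: the turn, a rotation vector about the world's x, y, z in degrees, then the shift along the world's x, y, z in mm, then the closure, from -1 (fully open) to 1 (shut), so that 0 is half open. In form: [[[rx, ry, rz], [dx, dy, dz], gripper], ...]. A call has 1 to 10 rows; each row is the pose to reach, as a shift and turn from the pose commanded when the call began; what a row does not reach only later rows make up. A row lasts 1/8 s, in which the tool goes at most 62.5 mm and 10.7 degrees, less where a joint would pass 70% of its speed; a pose out of reach is approached as far as the arm can. A call with a gripper value outside its range is refused whole. The fingers move at their own pace and stop on an object; the grip force is fixed at half the most. Time passes only in rows, so rows that repeat a pose let the fingers close. It gives the time, the measured TCP pose, the force, the opening and the grip force at its end, in the units of the state.
- telemetry.get_obs(): the state, without advancing time (a new reading comes with each control period).
- camera(name): name is "scene" or "top" or "wrist"; returns a dict with "pixels" (400x640x3 uint8, red, green, blue), "camera_matrix" (3x3 intrinsics, pixels), "xyz" and "orientation" of the camera in the world. Camera axes: x right, y up, looking along -z (the intrinsics and any distortion apply to the point x, -y, -z); pixel columns grow to the right and rows downward; lengths in m; the calibration is good to about 2 mm. A picture is of the moment at which its call begins. There is no depth.
- ctrl.hand_in(): hands the job in; it is judged then, once.
Trained networks look in the newest picture that a camera, given by its name, has taken for a name from the list of things; names that differ only in an ending like _2 or _b are one class to them, and where a whole thing is asked for, a point or a joint stands for the part that bears it (a point fixed in the world has none). Each returns a list of dicts, best first, with "conf" (0 to 1); they miss things now and then, are a little off and sometimes report something else, mostly with a low value. They report only what shows in the picture. A call takes as long as a camera call.
- spotter.boxes_of(thing, camera): "xyz" ([x, y, z] in m, in world coordinates, good to about 4 mm: the middle of the surface that is visible of it).
- spotter.landmark_of(thing, camera): "xyz" ([x, y, z] in m, in world coordinates, good to about 4 mm: a listed point, or the origin of a listed thing).
The state is a dict: "time_s": time; "q": joint angles; "dq": joint speeds; "joint_efforts": joint torques, N m; "eef_pos": TCP position; "eef_rot": TCP orientation; "wrist_force": force on the tool from outside, world axes, zero at the start; "torque": the same for the moment, N m; "opening": opening from 0.0 (shut) to 1.0 (fully open); "grasp_force": force on a finger pad.
Only numpy, scipy, OpenCV 4.12 (cv2) and the standard library are available. Lean on these libraries where they do the work, as an engineer would, in place of code of your own. Each camera call takes 0.05 s, during which the arm holds its last target. There are 200 camera calls.

TASK

Put the nut feeder back into service. First press every circuit board on the bench down onto its own set of barbed standoffs in the metal pans, until all its posts have clicked through and it sits on all the shoulders; then take the tote by its handle, tip all its square nuts into the feeder's hopper, and stand the empty tote upright in the middle of its rubber mat. Do not disturb the other tools and things on the bench.

Things in the scene. Friction and masses are not known exactly. Their poses are not given: they have to be found in the camera images.
- board_large: Green circuit board 110 x 80 mm (x, y), 4 mm thick, flat on the bench, heatsink up; may be absent. Four 10 mm square holes at x = +-46, y = +-31 mm. To grip: the finned heatsink at the centre of its top, 36 mm square, top 34 mm above the underside. Two capacitors (to 14 mm) at the long edges. Bare at x = +-38, y = 0 mm: good places to press. Origin: centre of underside; z up. Fits either way round. 120 g.
- board_small: Green circuit board 90 x 64 mm (x, y), 4 mm thick, flat on the bench, heatsink up; may be absent. Four 10 mm square holes at x = +-36, y = +-23 mm. To grip: the finned heatsink at the centre of its top, 26 mm square, top 34 mm above the underside. One capacitor (10 mm) at a long edge. Bare at x = +-30, y = 0 mm: good places to press. Origin: centre of underside; z up. Fits either way round. 120 g.
- board_strip: Green circuit board 100 x 50 mm (x, y), 4 mm thick, flat on the bench, heatsink up; may be absent. Four 10 mm square holes at x = +-41, y = +-16 mm. To grip: the finned heatsink at the centre of its top, 24 mm square, top 34 mm above the underside. One capacitor (10 mm) at a long edge. Bare at x = +-29, y = 0 mm: good places to press. Origin: centre of underside; z up. Fits either way round. 120 g.
- pan: Fixed shallow metal pan 140 x 196 mm (x, y), walls 10 mm high, left or right on the bench, with two sets of four white standoffs. Each: a flat shoulder 13 mm across that the board must come to rest on, a tapered pin (7.6 mm) reaching 14 mm above it, and a sprung barb on its outer side (+y or -y), spreading from 2 mm off the axis at the top to 7.5 mm at 5.5 mm above the shoulder. Origin: centre of underside.
- small_pan: Fixed metal pan 116 x 66 mm (x, y), walls 10 mm high, in the middle of the bench, with one set of four such standoffs, for the strip board. Origin: centre of underside.
- posts_large (a point): Centre of the four standoffs for the large board, at shoulder height, 16 mm above the bench; axes as the pan's. Posts at x = +-46, y = +-31 mm from here. A board laid on loosely rests on the barbs, its underside about 10 mm above the shoulders; pressed past them (5 to 10 N for each post) it drops on the shoulders and is locked: it cannot be drawn off again.
- posts_small (a point): The same for the small board, in the same pan: posts at x = +-36, y = +-23 mm from here. The two sets' centres lie 96 mm apart along the pan's y.
- posts_strip (a point): The same for the strip board, in the small pan: posts at x = +-41, y = +-16 mm from here.
- tote: Blue sheet-metal tote 120 x 90 mm (x, y), on the mat. Walls 32 mm high at the sides and +x end; floor 3 mm. The -x end is open, the last 30 mm of floor rising to a lip about 9 mm high: the nuts slide out there when that end is tipped down 45 degrees or more (60 to 70 empties it surely). Handle bar along y above it. Origin: centre of underside; z up. 220 g empty.
- tote_grip (a point): Centre of the tote's black handle bar, at (6, 0, 83) mm in the tote's frame; axes as the tote's. The bar is 12 mm thick along x, 20 mm high, 84 mm long (y) between its uprights; 70 mm of room below it.
- nut1: Steel square nut, 24 x 24 x 14 mm, 45 g, starts in the tote; may be absent. Origin: centre of its underside.
- nut2: Steel square nut, 24 x 24 x 14 mm, 45 g, starts in the tote; may be absent. Origin: centre of its underside.
- nut3: Steel square nut, 24 x 24 x 14 mm, 45 g, starts in the tote; may be absent. Origin: centre of its underside.
- nut4: Steel square nut, 24 x 24 x 14 mm, 45 g, starts in the tote; may be absent. Origin: centre of its underside.
- nut5: Steel square nut, 24 x 24 x 14 mm, 45 g, starts in the tote; may be absent. Origin: centre of its underside.
- nut6: Steel square nut, 24 x 24 x 14 mm, 45 g, starts in the tote; may be absent. Origin: centre of its underside.
- hopper: Fixed nut feeder: grey housing 120 mm square with an open metal hopper on top, whose walls slope from a 160 mm square mouth, 110 mm above the bench, to a 100 mm square floor 35 mm above the bench. Origin: centre of its underside, at bench level; z up. Stands on the other side of the bench from the larger pan.
- mat: Fixed black rubber mat 104 x 140 mm (x, y), 3 mm thick: the tote's place. Origin: centre of its underside, at bench level.
- screwdriver: Screwdriver lying on the bench. Not part of the job.
- wrench: Spanner lying on the bench. Not part of the job.
- oil_can: Small steel can, 48 mm across and 85 mm high, standing on the bench. Not part of the job.
- vee_block: Steel vee block 60 x 45 x 42 mm. Not part of the job.

How it is judged:
By the outcome, as a careful person would: the job done as asked, in the order asked, and still so for the second after the job is handed in, with the robot touching nothing.
Of board_large, board_small, board_strip only 2 to 3 are there at a start; the rules pass over those that are not, and their reading is None.
Of nut1, nut2, nut3, nut4, nut5, nut6 only 3 to 6 are there at a start; the rules pass over those that are not, and their reading is None.
At some moment in a run one of board_large, board_small, board_strip may be knocked a few centimetres aside while the robot is not near it.
Once in a run the grip may slacken for a moment while it holds something.
It also fails if it takes over 210 s, if anything falls off the work surface, if the arm or the gripper's body presses on something with over 40 N, if the wrist force passes 120 N, or if a joint passes its speed limit or range.

## Working session

There is one attempt and no reset: what is moved stays moved. The work goes in short steps, Python scripts to look and compute and a tool call to move; the robot and the scene stay as the last step left them, time stands still between calls to the robot, and variables do not carry over. Pictures are saved under pics/ and viewed, at most 14 in all, crops included, and the job is handed in when it is done.

Besides the shell and the picture viewer there is one more tool, called after "Call:" as name(argument=value, ...) on one line, values as JSON. send_rows: Moves the arm, as the interface text tells. Its arguments: {"type":"object","properties":{"series":{"type":"array","items":{"type":"array"}}},"required":["series"]}

```bash
mkdir -p pics; ls
cat > h.py <<'E'
import numpy as np,cv2
from bench import telemetry,camera,ctrl,spotter
from scipy.spatial.transform import Rotation as R
def rot(c): 
    w,x,y,z=c["orientation"]; return R.from_quat([x,y,z,w]).as_matrix()
def px2w(c,uv,z):
    K=np.array(c["camera_matrix"]);d=np.linalg.inv(K)@[uv[0],uv[1],1.];d=rot(c)@[d[0],-d[1],-d[2]]
    o=np.array(c["xyz"]);return o+d*(z-o[2])/d[2]
def w2px(c,p):
    q=rot(c).T@(np.array(p)-c["xyz"]);v=np.array(c["camera_matrix"])@[q[0],-q[1],-q[2]];return v[:2]/v[2]
def save(c,n): cv2.imwrite(f"pics/{n}.png",c["pixels"][:,:,::-1])
E
python3 - <<'E'
from h import *
for n in("top","scene"):
    c=camera(n);save(c,n+"0");print(n,list(c.keys()),np.round(c["xyz"],3),np.round(c["camera_matrix"],1).tolist())
    for t in "board_large board_small board_strip pan small_pan posts_large posts_small posts_strip tote tote_grip hopper mat nut1 screwdriver wrench oil_can vee_block".split():
        r=spotter.landmark_of(t,n);print(t,[(np.round(x["xyz"],3).tolist(),round(x["conf"],2)) for x in r[:6]])
print(telemetry.get_obs())
E
```

```text
pics
top ['pixels', 'camera_matrix', 'xyz', 'orientation'] [ 0.333 -0.029  1.225] [[474.4, 0.0, 315.2], [0.0, 474.4, 196.8], [0.0, 0.0, 1.0]]
board_large [([0.429, 0.1, -0.001], 0.75), ([0.536, 0.002, 0.001], 0.51)]
board_small [([0.352, 0.3, -0.002], 0.72)]
board_strip [([0.349, 0.299, -0.001], 0.36), ([0.426, -0.1, 0.008], 0.15)]
pan [([0.609, -0.237, -0.0], 0.58)]
small_pan [([0.656, 0.006, -0.001], 0.88)]
posts_large [([0.608, -0.286, 0.016], 0.98)]
posts_small [([0.619, -0.188, 0.015], 0.94)]
posts_strip [([0.658, 0.006, 0.015], 0.78), ([0.379, -0.095, 0.007], 0.2), ([0.468, 0.42, 0.001], 0.19)]
tote [([0.418, -0.119, 0.002], 0.69)]
tote_grip []
hopper [([0.619, 0.217, 0.002], 0.62)]
mat []
nut1 [([0.374, -0.095, 0.006], 0.58), ([0.428, -0.138, 0.006], 0.55), ([0.656, 0.008, -0.002], 0.5), ([0.428, -0.102, 0.008], 0.45), ([0.375, -0.14, 0.011], 0.45), ([0.399, -0.144, 0.006], 0.44)]
screwdriver [([0.55, -0.439, 0.001], 0.62)]
wrench [([0.769, 0.025, 0.0], 0.82)]
oil_can [([0.468, 0.418, 0.001], 0.6), ([0.605, -0.285, 0.018], 0.44)]
vee_block []
scene ['pixels', 'camera_matrix', 
[... 1322 characters left out ...]
: 1.8, 'q': array([ 1.11371417e+00,  1.80806005e-01,  1.60703371e+00,  6.71774923e-06,
        1.35381465e+00, -2.06315930e-01]), 'dq': array([-7.08012730e-06, -1.47964378e-03,  7.19119017e-04,  2.51281379e-04,
        3.97317821e-04,  9.17081027e-04]), 'joint_efforts': array([ 1.27820280e-03, -4.44833672e+01, -3.51675975e+01, -2.26165466e-04,
        7.31025775e-04,  3.59896126e-05]), 'eef_pos': array([0.14266959, 0.55700963, 0.20196876]), 'eef_rot': array([-1.31497905e-05,  1.25055565e-01,  9.92149739e-01, -2.81065886e-05]), 'wrist_force': array([ 0.18043313,  0.94870379, -0.24580636]), 'torque': array([0.06874187, 0.03681945, 0.00937914]), 'grasp_force': 0.0, 'opening': 0.996541152492507}
```

View pics/top0.png

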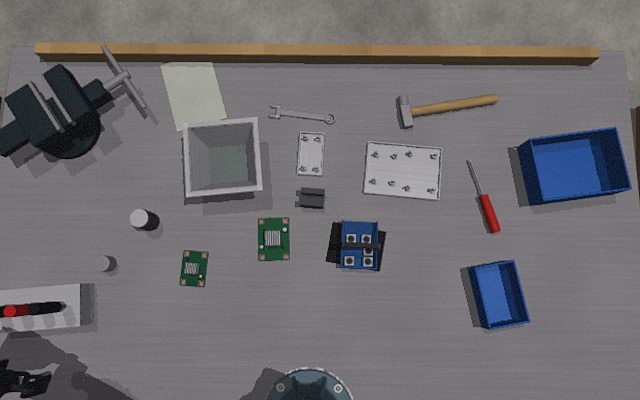

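View pics/scene0.png

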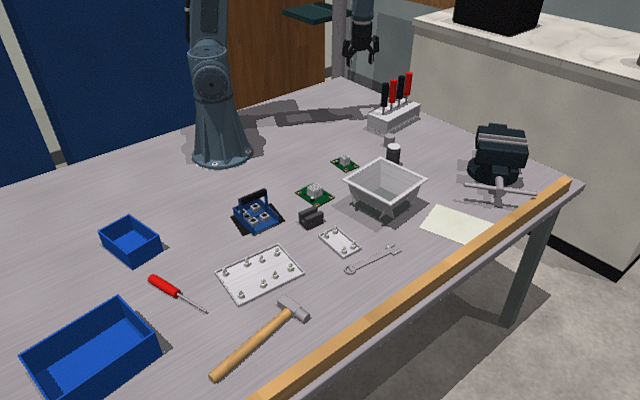

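Top view: the large board is at (273,238) and the small board at (194,268), and there is no strip board. The pan posts are at (400,170) with the small set on the left. The tote is at (360,245) with about 5 nuts, and the hopper is at (222,158). Next I'll get a close view of the large board.

Call:
send_rows(series=[[[0,0,-75.6],[284,-457,60],-1],[[0,0,-75.6],[284,-457,60],-1],[[0,0,-75.6],[284,-457,60],-1],[[0,0,-75.6],[284,-457,60],-1],[[0,0,-75.6],[284,-457,60],-1],[[0,0,-75.6],[284,-457,60],-1],[[0,0,-75.6],[284,-457,60],-1],[[0,0,-75.6],[284,-457,60],-1],[[0,0,-75.6],[284,-457,60],-1],[[0,0,-75.6],[284,-457,60],-1]])

```text
time_s: 3.05
eef_pos: [0.4281, 0.0977, 0.2624]
eef_rot: [0.0, 0.709, 0.706, 0.0]
wrist_force: [0.1, 0.9, -0.1]
opening: 1.0
grasp_force: 0.0
```

Run:
```python
from h import *
c=camera("wrist");save(c,"w1");print(np.round(c["xyz"],3),np.round(c["camera_matrix"],1).tolist(),np.round(rot(c),3).tolist())
for t in "board_large board_small vee_block nut1".split():
    for f in(spotter.landmark_of,):print(t,[(np.round(x["xyz"],3).tolist(),round(x["conf"],2)) for x in f(t,"wrist")[:6]])
o=telemetry.get_obs();print(o["eef_pos"],o["eef_rot"],o["time_s"])
```

```text
[0.428 0.174 0.436] [[315.4, 0.0, 319.2], [0.0, 315.4, 199.7], [0.0, 0.0, 1.0]] [[1.0, 0.004, 0.001], [-0.004, 0.955, 0.296], [-0.0, -0.296, 0.955]]
board_large [([0.412, -0.121, 0.086], 0.65), ([0.429, 0.095, 0.002], 0.6)]
board_small [([0.621, 0.222, 0.004], 0.52), ([0.373, -0.142, 0.006], 0.17)]
vee_block [([0.536, 0.004, -0.003], 0.98)]
nut1 [([0.374, -0.142, 0.006], 0.82), ([0.429, -0.14, 0.002], 0.67), ([0.436, -0.103, 0.004], 0.63), ([0.401, -0.146, 0.005], 0.51), ([0.378, -0.094, 0.006], 0.49)]
[0.42605123 0.10104481 0.26181598] [-2.23977280e-04  7.06318647e-01  7.07894001e-01 -4.88623413e-05] 3.3
```

View pics/w1.png

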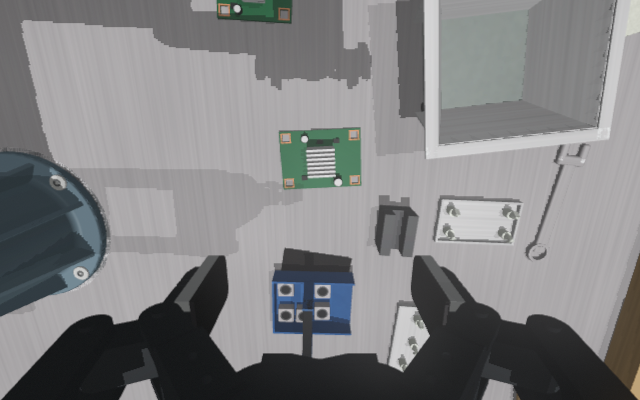

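The wrist view shows the large board around (320,158), slightly turned, with 5 nuts in the tote around (303,302). I'll measure board poses from the green outline.

```bash
cat >> h.py <<'E'
def boards(c,z=0.004):
    h=cv2.cvtColor(c["pixels"],cv2.COLOR_RGB2HSV);m=cv2.inRange(h,(50,90,40),(85,255,255))
    out=[]
    for k in cv2.findContours(m,cv2.RETR_EXTERNAL,cv2.CHAIN_APPROX_NONE)[0]:
        if cv2.contourArea(k)<300:continue
        p=np.array([px2w(c,u,z)[:2] for u in k[:,0]+0.0]);r=cv2.minAreaRect((p*1000).astype(np.float32))
        (x,y),(w,hh),a=r
        if w<hh:w,hh,a=hh,w,a+90
        out.append((round(x,1),round(y,1),round(w,1),round(hh,1),round((a+90)%180-90,1)))
    return out
E
python3 - <<'E'
from h import *
for n in("wrist","top","scene"):print(n,boards(camera(n)))
E
```

```text
wrist [(391.4, 102.5, 68.0, 35.4, 88.1), (457.1, 112.3, 95.1, 54.2, -54.8), (349.2, 280.9, 87.9, 25.6, 0.1)]
top [(432.1, 83.7, 105.6, 48.6, 0.8)]
scene []
```

Run:
```python
import re
s=open('h.py').read()
s=s.replace('m=cv2.inRange(h,(50,90,40),(85,255,255))','m=cv2.inRange(h,(50,60,20),(90,255,255));m=cv2.morphologyEx(m,cv2.MORPH_CLOSE,np.ones((9,9)))')
open('h.py','w').write(s)
from h import *
c=camera("wrist");h=cv2.cvtColor(c["pixels"],cv2.COLOR_RGB2HSV);print(h[180,320],h[135,320],h[160,345],h[160,295],h[128,240])
for n in("wrist","top","scene"):print(n,boards(camera(n)))
```

```text
[ 70  29 161] [ 71  91 126] [ 72  92 128] [ 72  92 125] [165   3 167]
wrist [(428.5, 98.6, 108.8, 79.9, 2.4), (348.9, 280.0, 89.3, 26.7, 0.1)]
top [(354.1, 285.8, 92.3, 41.3, 3.1), (432.3, 84.2, 109.4, 51.6, 3.0), (751.9, 644.6, 228.0, 158.8, -19.6)]
scene []
```

Call:
send_rows(series=[[[0,0,2.3],[2,-2,-60],-1],[[0,0,2.3],[2,-2,-120],-1],[[0,0,2.3],[2,-2,-180],-1],[[0,0,2.3],[2,-2,-220],-1],[[0,0,2.3],[2,-2,-240],-1],[[0,0,2.3],[2,-2,-254],-1],[[0,0,2.3],[2,-2,-254],-1]])

```text
time_s: 4.53
eef_pos: [0.4282, 0.0981, 0.0075]
eef_rot: [-0.001, 0.693, 0.721, -0.001]
wrist_force: [0.4, -0.8, 0.5]
opening: 1.002
grasp_force: 0.0
```

Call:
send_rows(series=[[[0,0,0],[0,0,0],0.3],[[0,0,0],[0,0,0],1],[[0,0,0],[0,0,0],1],[[0,0,0],[0,0,0],1],[[0,0,0],[0,0,0],1],[[0,0,0],[0,0,0],1]])

```text
time_s: 5.28
eef_pos: [0.4287, 0.098, 0.008]
eef_rot: [-0.0, 0.693, 0.721, -0.0]
wrist_force: [0.0, -0.8, -1.6]
opening: -0.001
grasp_force: 0.0
```

Run:
```python
from h import *
c=camera("wrist");save(c,"w2");print(boards(c),boards(camera("top")))
```

```text
[(429.2, 98.5, 110.4, 80.5, 2.4)] [(354.0, 308.0, 90.8, 51.6, -11.1), (713.9, 681.7, 318.0, 172.7, -60.7)]
```

View pics/w2.png

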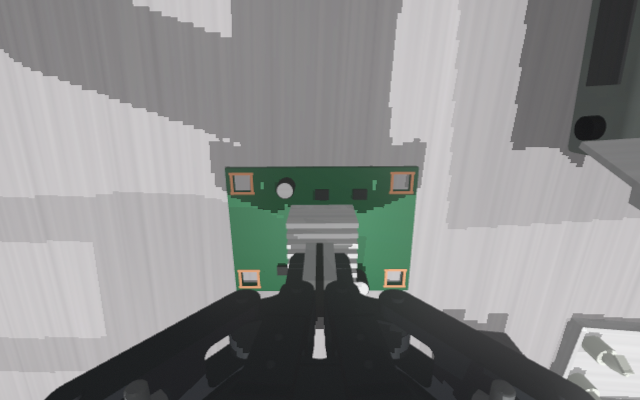

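Run:
```python
from h import *
c=camera("wrist");o=telemetry.get_obs();p=np.array(o["eef_pos"]);print(p,w2px(c,p),w2px(c,p+[0,0,.019]),w2px(c,[.4287,.098,.034]),[w2px(c,[.4287+a,.098+b,.034]).round() for a in(-.018,.018) for b in (-.018,.018)],np.round(c["xyz"],3),np.round(rot(c)[:,2],3))
c=camera("scene");u=w2px(c,[.429,.098,.03]).astype(int);print(u)
cr=c["pixels"][u[1]-70:u[1]+50,u[0]-80:u[0]+80];cv2.imwrite("pics/s2.png",cv2.resize(cr,None,fx=5,fy=5)[:,:,::-1])
```

```text
[0.42867916 0.09804452 0.00797315] [320.4922154  235.57182591] [320.58621033 249.83308668] [320.66291191 255.99071194] [array([286., 285.]), array([286., 222.]), array([353., 288.]), array([358., 225.])] [0.425 0.174 0.181] [-0.011  0.295  0.955]
[313 187]
```

View pics/s2.png

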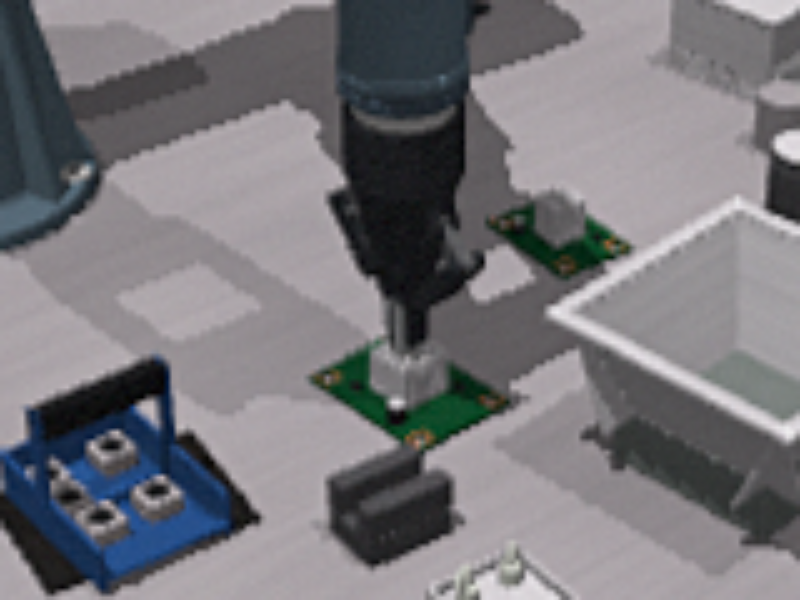

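Run:
```python
from h import *
c=camera("wrist");p=np.array(telemetry.get_obs()["eef_pos"])
for a in(-.0425,.0425):
  for b in(-.011,.011):
    print("open",a,b,[w2px(c,p+[a,b,z]).round() for z in(0,.013,.03)])
for b in (-.011,.011): print("shut",[w2px(c,p+[0,b,z]).round() for z in(0,.013,.026,.04)])
s=camera("scene");print([(w2px(s,p+[0,0,z])-[233,117])*5 for z in(0,.026,.04,.073,.1)])
```

```text
open -0.0425 -0.011 [array([250., 250.]), array([245., 260.]), array([237., 276.])]
open -0.0425 0.011 [array([249., 216.]), array([243., 224.]), array([236., 236.])]
open 0.0425 -0.011 [array([390., 255.]), array([394., 266.]), array([402., 282.])]
open 0.0425 0.011 [array([394., 221.]), array([399., 230.]), array([407., 243.])]
shut [array([320., 252.]), array([320., 263.]), array([320., 275.]), array([320., 290.])]
shut [array([321., 218.]), array([321., 227.]), array([322., 236.]), array([322., 249.])]
[array([404.72462625, 380.05358632]), array([404.29227763, 347.46078361]), array([404.05559412, 329.61828656]), array([403.48661843, 286.72578929]), array([403.0091552 , 250.73200059])]
```

Call:
send_rows(series=[[[0,0,0],[0,0,60],1],[[0,0,0],[0,0,100],1],[[0,0,0],[0,0,100],1],[[0,0,0],[0,0,100],1]])

```text
time_s: 6.08
eef_pos: [0.4281, 0.098, 0.1074]
eef_rot: [-0.0, 0.693, 0.721, -0.0]
wrist_force: [-1.2, -0.1, 0.3]
opening: 0.001
grasp_force: 0.0
```

Run:
```python
from h import *
w=camera("wrist");p=np.array(telemetry.get_obs()["eef_pos"]);print(p,w2px(w,p),telemetry.get_obs()["opening"])
c=camera("scene");u=w2px(c,p).astype(int);d=lambda q:(w2px(c,q)-u+[40,40])*7.5
cr=c["pixels"][u[1]-40:u[1]+40,u[0]-40:u[0]+40];a=cv2.resize(cr,(600,600),interpolation=cv2.INTER_CUBIC)
im=np.hstack([cv2.resize(a,(400,400)),w["pixels"][170:370,220:420].repeat(2,0).repeat(2,1)])
print([(d(p+[0,0,z])*2/3).round() for z in(0,.02,.04)])
cv2.imwrite("pics/s3.png",im[:,:,::-1])
```

```text
[0.42760825 0.09807034 0.1068014 ] [319.52562299 235.11639579] 0.001590841081636009
[array([202., 202.]), array([202., 174.]), array([201., 147.])]
```

View pics/s3.png

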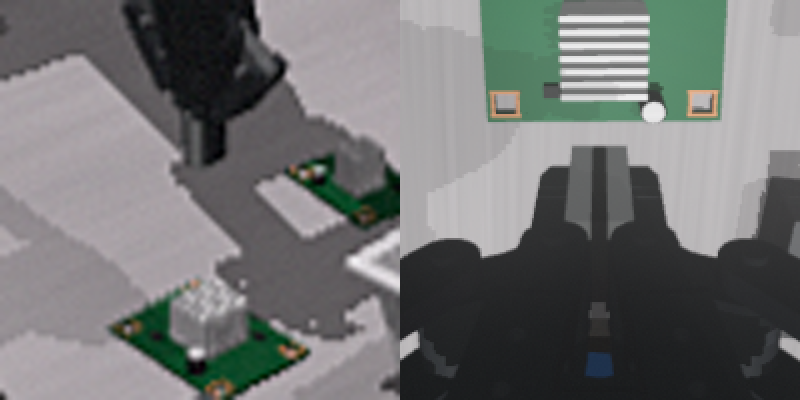

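The fingertips really end about 28 mm behind the reported TCP: both cameras agree, and the fingers closed just above the heatsink. I'll allow for that and go lower.

Call:
send_rows(series=[[[0,0,0],[1,0,0],-1],[[0,0,0],[1,0,0],-1],[[0,0,0],[1,0,-40],-1],[[0,0,0],[1,0,-80],-1],[[0,0,0],[1,0,-105],-1],[[0,0,0],[1,0,-120],-1],[[0,0,0],[1,0,-126],-1],[[0,0,0],[1,0,-126],-1]])

```text
time_s: 7.18
eef_pos: [0.43, 0.098, -0.0178]
eef_rot: [0.0, 0.693, 0.721, 0.0]
wrist_force: [0.6, 0.2, 0.1]
opening: 0.998
grasp_force: 0.0
```

Call:
send_rows(series=[[[0,0,0],[0,0,0],0.0],[[0,0,0],[0,0,0],1],[[0,0,0],[0,0,0],1],[[0,0,0],[0,0,0],1],[[0,0,0],[0,0,0],1],[[0,0,0],[0,0,0],1]])

```text
time_s: 7.92
eef_pos: [0.4304, 0.098, -0.0173]
eef_rot: [0.001, 0.693, 0.721, 0.0]
wrist_force: [-1.0, 1.2, 6.1]
opening: 0.408
grasp_force: 60.9
```

Call:
send_rows(series=[[[0,0,0],[0,0,30],1],[[0,0,0],[0,0,80],1],[[0,0,0],[0,0,130],1],[[0,0,0],[0,0,180],1],[[0,0,0],[0,0,230],1]])

```text
time_s: 8.55
eef_pos: [0.429, 0.0981, 0.2134]
eef_rot: [-0.0, 0.693, 0.721, -0.0]
wrist_force: [1.5, -0.5, -1.8]
opening: 0.409
grasp_force: 60.3
```

Call:
send_rows(series=[[[0,0,0],[0,-50,10],1],[[0,0,0],[0,-105,20],1],[[0,0,0],[0,-160,20],1],[[0,0,0],[0,-215,20],1],[[0,0,0],[0,-270,20],1],[[0,0,0],[0,-325,20],1],[[0,0,0],[0,-380,20],1],[[0,0,0],[0,-420,20],1],[[0,0,0],[0,-420,20],1],[[0,0,0],[0,-420,20],1]])

```text
time_s: 9.8
eef_pos: [0.4293, -0.3211, 0.2313]
eef_rot: [-0.001, 0.693, 0.721, 0.0]
wrist_force: [-0.5, 0.4, -1.8]
opening: 0.41
grasp_force: 60.5
```

Run:
```python
from h import *
w=camera("wrist");o=telemetry.get_obs();print(o["eef_pos"],o["opening"],o["grasp_force"],o["wrist_force"])
save(w,"w4")
for t in "posts_large posts_small pan posts_strip".split():
    for n in("wrist","top"):
        if n=="top" and t=="posts_large": camera("top")
        print(t,n,[(np.round(x["xyz"],4).tolist(),round(x["conf"],2)) for x in spotter.landmark_of(t,n)[:3]])
```

```text
[ 0.42953547 -0.32079386  0.23153845] 0.4074694105731489 60.45872211456299 [-0.19741621 -0.25311856 -0.95031687]
posts_large wrist [([0.6088, -0.28, 0.0178], 0.61)]
posts_large top [([0.6096, -0.286, 0.0187], 0.96), ([0.4292, -0.1386, 0.0055], 0.16)]
posts_small wrist [([0.6184, -0.1866, 0.0191], 0.9), ([0.4299, -0.142, 0.0064], 0.2)]
posts_small top [([0.6176, -0.1898, 0.0181], 0.84)]
pan wrist [([0.6126, -0.2357, 0.0025], 0.7), ([0.4275, -0.1388, 0.0042], 0.59)]
pan top [([0.6129, -0.2388, -0.0027], 0.89), ([0.6206, 0.2165, 0.0002], 0.5)]
posts_strip wrist []
posts_strip top [([0.6573, 0.0068, 0.0161], 0.89), ([0.764, 0.0269, 0.0019], 0.5)]
```

View pics/w4.png

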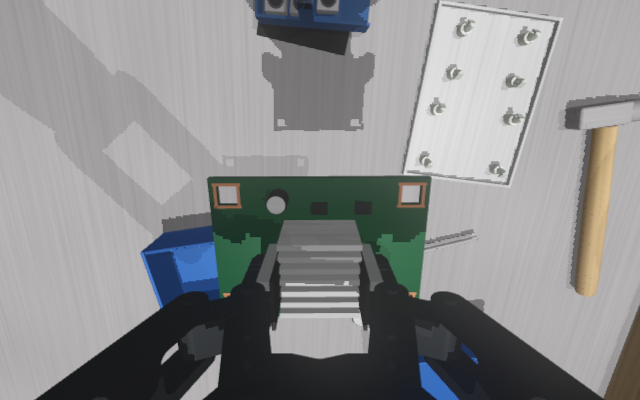

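Pan with its 8 posts at (405–562, 1–186). The held board's far holes are at (228,196) and (411,194).

Run:
```python
from h import *
c=camera("wrist");o=telemetry.get_obs();p=np.array(o["eef_pos"])
g=c["pixels"].astype(int);h=cv2.cvtColor(c["pixels"],cv2.COLOR_RGB2HSV)
print(h[90,500],h[60,390],h[100,575])
for th in(195,205,215,225):
    m=cv2.inRange(h,(0,0,th),(180,25,255));m[:, :402]=0;m[190:]=0;m[:,566:]=0
    k=cv2.morphologyEx(m,cv2.MORPH_OPEN,np.ones((2,2)));cs=cv2.findContours(k,cv2.RETR_EXTERNAL,cv2.CHAIN_APPROX_NONE)[0];k=max(cs,key=cv2.contourArea)
    q=np.array([px2w(c,u,.010)[:2]*1000 for u in k[:,0]]);print(th,cv2.minAreaRect(q.astype(np.float32)))
z=p[2]+.0213
a,b=px2w(c,(228,196),z),px2w(c,(411,194),z);print("holes",a,b,(a+b)/2-p,np.linalg.norm(a-b),np.degrees(np.arctan2(*(b-a)[[1,0]])))
# held-board hole centroid by colour (orange rim)
m=cv2.inRange(h,(5,60,90),(20,255,255));m[230:]=0
n,l,s,ct=cv2.connectedComponentsWithStats(cv2.morphologyEx(m,cv2.MORPH_CLOSE,np.ones((5,5))))
print([(s[i].tolist()) for i in range(1,n) if s[i,4]>60])
cr=c["pixels"][0:190,395:570];cv2.imwrite("pics/p5.png",cv2.resize(cr,None,fx=3.1,fy=3.1,interpolation=cv2.INTER_CUBIC)[:,:,::-1])
```

```text
[120   1 214] [150   1 180] [165   4 116]
195 ((615.6466674804688, -234.59353637695312), (193.44203186035156, 140.28184509277344), 85.23138427734375)
205 ((611.2421875, -237.61265563964844), (186.91244506835938, 131.3093719482422), 85.13449096679688)
215 ((595.62548828125, -235.7222900390625), (184.4115753173828, 99.6719741821289), 85.2116470336914)
225 ((549.7322387695312, -275.66754150390625), (93.95411682128906, 5.101387023925781), 84.90261840820312)
holes [ 0.38200763 -0.29275227  0.25339892] [ 0.47376868 -0.28789379  0.25339892] [-0.00189444  0.03146555  0.0213    ] 0.09188958216075954 3.0308130418897674
[[579, 125, 38, 105, 2592], [211, 183, 31, 26, 324], [397, 182, 30, 26, 316]]
```

View pics/p5.png

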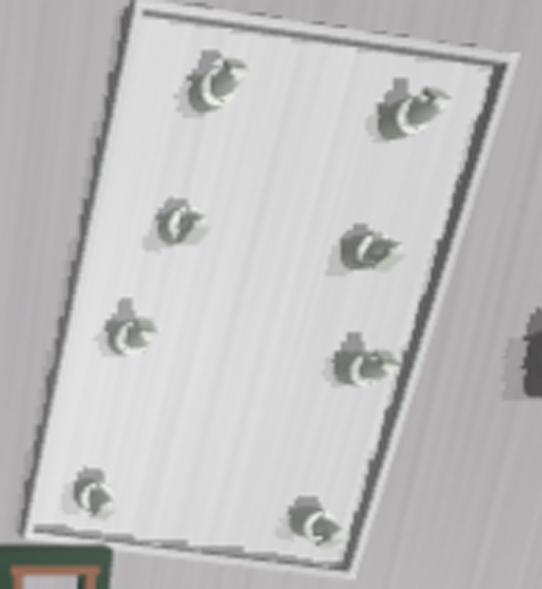

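Run:
```python
from h import *
c=camera("wrist")
q=[px2w(c,u,.010)[:2]*1000 for u in [(439.2,.6),(561.8,17.7),(507.9,184.5),(403.1,172.6)]]
print(np.round(q,1),cv2.minAreaRect(np.array(q,np.float32)),np.mean(q,0))
mid=np.array([613.9,-235.0])
for th in(-5,):
  for mid in (np.array([613.9,-235.0]),np.mean(q,0)):
    r=R.from_euler('z',th,degrees=True).as_matrix()[:2,:2]
    im=cv2.resize(c["pixels"][0:190,395:570],None,fx=4,fy=4,interpolation=cv2.INTER_CUBIC)
    for cy,a,b in((-48,46,31),(48,36,23)):
        for sx in(-a,a):
            for sy in(-b,b):
                g=mid+r@[sx,sy+cy]
                f=(w2px(c,[g[0]/1000,g[1]/1000,.016])-[395,0])*4;t=(w2px(c,[g[0]/1000,g[1]/1000,.030])-[395,0])*4
                cv2.line(im,tuple(f.astype(int)+2),tuple(t.astype(int)+2),(255,0,0),2)
    cv2.imwrite(f"pics/p6_{int(mid[0]*10)}.png",im[:,:,::-1])
    last=im
ims=sorted(__import__('glob').glob('pics/p6_*'));print(ims)
j=np.hstack([cv2.imread(f)[:,130:] if 0 else cv2.resize(cv2.imread(f),(400,434)) for f in ims]);cv2.imwrite("pics/p6.png",j)
```

```text
[[ 552.9 -134.2]
 [ 691.7 -145.2]
 [ 673.4 -337.5]
 [ 536.3 -327.5]] ((613.9973754882812, -236.3343963623047), (194.87791442871094, 139.22335815429688), 85.10539245605469) [ 613.58062041 -236.08709909]
['pics/p6_6135.png', 'pics/p6_6139.png']
```

View pics/p6.png

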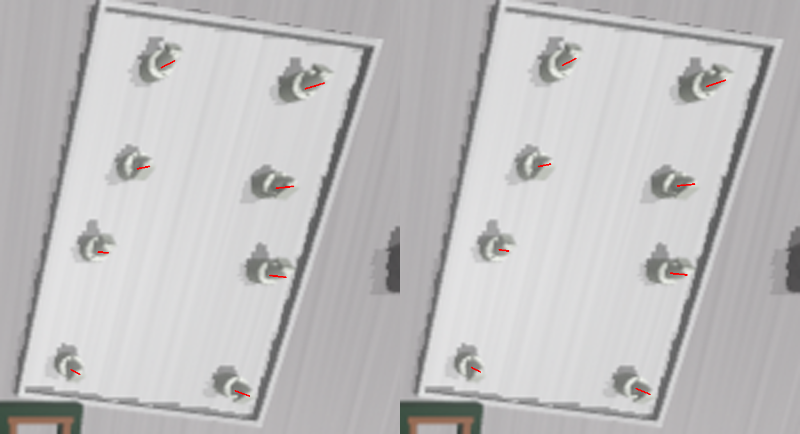

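Call:
send_rows(series=[[[0,0,-7.5],[60,13,0],1],[[0,0,-7.5],[110,25,0],1],[[0,0,-7.5],[160,35,0],1],[[0,0,-7.5],[180,38,-30],1],[[0,0,-7.5],[180,38,-80],1],[[0,0,-7.5],[180,38,-130],1],[[0,0,-7.5],[180,38,-175],1],[[0,0,-7.5],[180,38,-198],1],[[0,0,-7.5],[180,38,-203],1],[[0,0,-7.5],[180,38,-203],1]])

```text
time_s: 11.65
eef_pos: [0.6101, -0.2843, 0.0296]
eef_rot: [0.0, 0.738, 0.674, 0.0]
wrist_force: [-0.4, -0.5, -0.6]
opening: 0.41
grasp_force: 60.8
```

Run:
```python
from h import *
c=camera("wrist");o=telemetry.get_obs();p=np.array(o["eef_pos"]);print(p,o["eef_rot"],o["opening"],o["wrist_force"])
im=cv2.resize(c["pixels"][150:350,190:450],None,fx=3,fy=3,interpolation=cv2.INTER_CUBIC);cv2.imwrite("pics/w7.png",im[:,:,::-1])
```

```text
[ 0.61062465 -0.28462947  0.03042309] [1.05909861e-03 7.38272945e-01 6.74501208e-01 2.41460630e-04] 0.40458479100507905 [-0.13232425  0.97363283 -0.87426424]
```

View pics/w7.png

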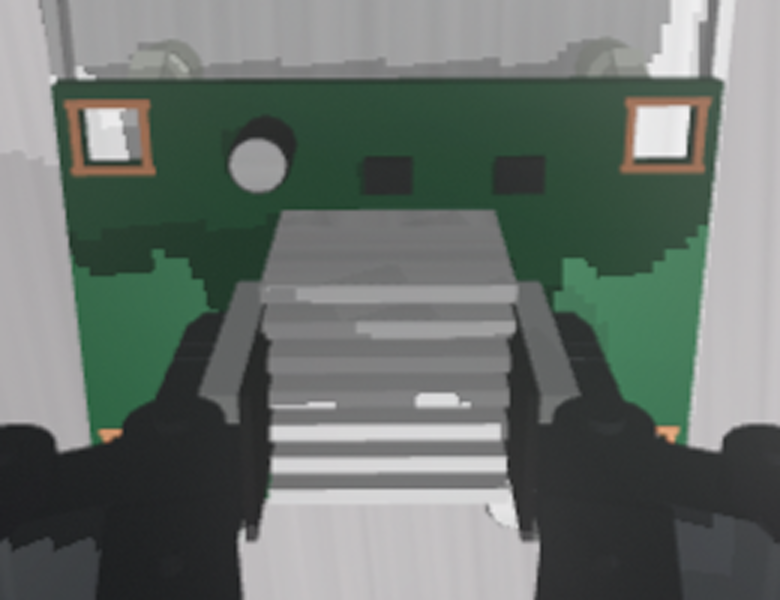

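Run:
```python
from h import *
c=camera("wrist");r=R.from_euler('z',-4.9,degrees=True).as_matrix()[:2,:2];mid=np.array([613.,-234.])
for cy,a,b in((-48,46,31),(48,36,23)):
  for sx in(-a,a):
    for sy in(-b,b):
      g=(mid+r@[sx,sy+cy])/1000
      print(cy,sx,sy,g.round(4),[((w2px(c,[*g,z])-[190,150])*3).round().tolist() for z in(.016,.030)])
o=telemetry.get_obs();p=np.array(o["eef_pos"]);z=p[2]+.0213
a,b=[px2w(c,np.array(u)/3+[190,150],z) for u in((109,137),(667,135))];print(a,b,np.linalg.norm(a-b),np.degrees(np.arctan2(*(b-a)[[1,0]])),"center",((a+b)/2)[:2]-r@[0,.031],p)
```

```text
-48 -46 -31 [ 0.5604 -0.3088] [[176.0, 348.0], [162.0, 382.0]]
-48 -46 31 [ 0.5657 -0.247 ] [[154.0, 76.0], [137.0, 92.0]]
-48 46 -31 [ 0.6521 -0.3166] [[590.0, 347.0], [604.0, 380.0]]
-48 46 31 [ 0.6574 -0.2549] [[608.0, 73.0], [625.0, 90.0]]
48 -36 -23 [ 0.5793 -0.206 ] [[190.0, -141.0], [174.0, -141.0]]
48 -36 23 [ 0.5832 -0.1602] [[172.0, -416.0], [153.0, -440.0]]
48 36 -23 [ 0.651  -0.2122] [[570.0, -143.0], [584.0, -143.0]]
48 36 23 [ 0.6549 -0.1663] [[583.0, -418.0], [601.0, -442.0]]
[ 0.56628921 -0.24934211  0.05215415] [ 0.65907393 -0.25740456  0.05215415] 0.09313435406223843 -4.966194589448057 center [ 0.61003364 -0.28426004] [ 0.61085504 -0.28478568  0.03085415]
```

Call:
send_rows(series=[[[0,0,0],[0,2.5,-5],1],[[0,0,0],[0,2.5,-12],1],[[0,0,0],[0,2.5,-12],1],[[0,0,0],[0,2.5,-12],1]])

```text
time_s: 12.25
eef_pos: [0.6096, -0.2814, 0.0169]
eef_rot: [-0.0, 0.738, 0.675, -0.0]
wrist_force: [-0.1, -0.6, -1.5]
opening: 0.411
grasp_force: 60.8
```

Run:
```python
from h import *
c=camera("wrist");o=telemetry.get_obs();p=np.array(o["eef_pos"]);print(p,o["eef_rot"],o["opening"],o["wrist_force"])
im=cv2.resize(c["pixels"][150:250,190:450],None,fx=3,fy=3,interpolation=cv2.INTER_CUBIC);cv2.imwrite("pics/w8.png",im[:,:,::-1])
```

```text
[ 0.60975201 -0.28151916  0.01702574] [3.88290993e-05 7.38271421e-01 6.74503749e-01 6.38281822e-06] 0.40499789564679783 [-0.56133479 -1.2413898  -0.72932705]
```

View pics/w8.png

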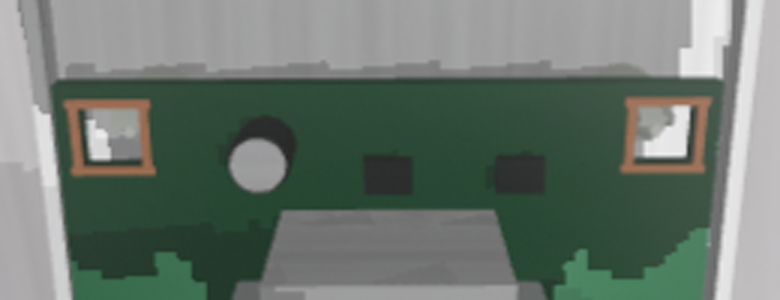

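Run:
```python
from h import *
c=camera("wrist");p=np.array(telemetry.get_obs()["eef_pos"]);z=p[2]+.0213
for u in((109,137),(667,135)):
    g=px2w(c,np.array(u)/3+[190,150],z)
    print(u,[((w2px(c,[g[0],g[1],h])-[190,150])*3).round().tolist() for h in(.03,.025,.016)])
```

```text
(109, 137) [[123.0, 123.0], [130.0, 116.0], [142.0, 104.0]]
(667, 135) [[653.0, 121.0], [646.0, 114.0], [634.0, 102.0]]
```

Pins show inside both far holes where they should be. Lowering onto the barbs.

Call:
send_rows(series=[[[0,0,0],[0,0,-4],1],[[0,0,0],[0,0,-8],1],[[0,0,0],[0,0,-9],1],[[0,0,0],[0,0,-9],1]])

```text
time_s: 12.85
eef_pos: [0.6099, -0.2824, 0.0083]
eef_rot: [0.001, 0.738, 0.674, -0.0]
wrist_force: [-0.3, -4.2, -0.4]
opening: 0.404
grasp_force: 61.0
```

Call:
send_rows(series=[[[0,0,0],[0,0,-2],1],[[0,0,0],[0,0,-3],1],[[0,0,0],[0,0,-3],1]])

```text
time_s: 13.22
eef_pos: [0.6106, -0.2825, 0.0069]
eef_rot: [0.001, 0.738, 0.674, 0.0]
wrist_force: [-1.9, -2.1, 8.6]
opening: 0.406
grasp_force: 62.2
```

Call:
send_rows(series=[[[0,0,0],[0,0,-2],1],[[0,0,0],[0,0,-4],1],[[0,0,0],[0,0,-4],1]])

```text
time_s: 13.6
eef_pos: [0.6123, -0.283, 0.0048]
eef_rot: [0.003, 0.738, 0.675, 0.001]
wrist_force: [0.2, -0.5, 15.5]
opening: 0.407
grasp_force: 62.8
```

Call:
send_rows(series=[[[0,0,0],[0,0,-1],1],[[0,0,0],[0,0,-3],1],[[0,0,0],[0,0,-3],1]])

```text
time_s: 13.98
eef_pos: [0.6121, -0.2828, 0.0027]
eef_rot: [0.003, 0.738, 0.675, 0.001]
wrist_force: [0.3, -3.4, 1.8]
opening: 0.41
grasp_force: 61.4
```

Call:
send_rows(series=[[[0,0,0],[0,0,-2],1],[[0,0,0],[0,0,-4],1],[[0,0,0],[0,0,-4],1]])

```text
time_s: 14.35
eef_pos: [0.6115, -0.2837, -0.0015]
eef_rot: [0.002, 0.738, 0.674, 0.0]
wrist_force: [-6.4, -2.9, 21.7]
opening: 0.406
grasp_force: 66.2
```

Call:
send_rows(series=[[[0,0,0],[0,0,-2],1],[[0,0,0],[0,0,-3],1],[[0,0,0],[0,0,-3],1]])

```text
time_s: 14.72
eef_pos: [0.6115, -0.2837, -0.0016]
eef_rot: [0.002, 0.738, 0.674, -0.0]
wrist_force: [-15.0, 1.8, 40.3]
opening: 0.407
grasp_force: 68.6
```

Call:
send_rows(series=[[[0,0,0],[0,0,-2],1],[[0,0,0],[0,0,-2],1],[[0,0,0],[0,0,6],1],[[0,0,0],[0,0,6],-1],[[0,0,0],[0,0,6],-1],[[0,0,0],[0,0,6],-1],[[0,0,0],[0,0,6],-1],[[0,0,0],[0,0,50],-1],[[0,0,0],[0,0,100],-1],[[0,0,0],[0,0,150],-1]])

```text
time_s: 15.98
eef_pos: [0.6095, -0.2813, 0.142]
eef_rot: [-0.0, 0.738, 0.674, -0.0]
wrist_force: [-0.1, -0.3, 0.4]
opening: 0.998
grasp_force: 0.0
```

Run:
```python
from h import *
c=camera("wrist");o=telemetry.get_obs();p=np.array(o["eef_pos"]);print(p,o["time_s"],boards(c,.020),boards(camera("top"),.004))
for t in ("board_small","board_large","posts_small"):print(t,[(np.round(x["xyz"],4).tolist(),round(x["conf"],2)) for n in("top","wrist") for x in spotter.landmark_of(t,n)[:3]])
im=cv2.resize(c["pixels"][60:240,190:450],None,fx=3,fy=3,interpolation=cv2.INTER_CUBIC);cv2.imwrite("pics/w9.png",im[:,:,::-1])
```

```text
[ 0.61321015 -0.28363832  0.15087939] 16.025 [(609.2, -281.2, 109.3, 79.7, -4.9)] [(724.3, 627.3, 233.8, 118.1, -41.8)]
board_small [([0.3501, 0.3016, -0.0024], 0.6)]
board_large [([0.6139, -0.2867, 0.0153], 0.76)]
posts_small [([0.5495, -0.4368, -0.0018], 0.64), ([0.6162, -0.1877, 0.0172], 0.63), ([0.6196, -0.1849, 0.0165], 0.98)]
```

View pics/w9.png

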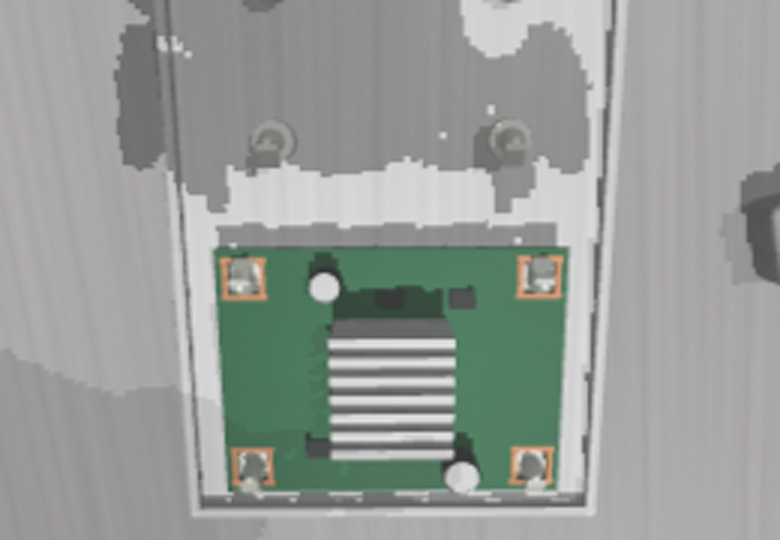

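Call:
send_rows(series=[[[0,0,0],[37,-2.5,0],1],[[0,0,0],[37,-2.5,0],1],[[0,0,0],[37,-2.5,-40],1],[[0,0,0],[37,-2.5,-90],1],[[0,0,0],[37,-2.5,-125],1],[[0,0,0],[37,-2.5,-141],1],[[0,0,0],[37,-2.5,-146],1],[[0,0,0],[37,-2.5,-148],1],[[0,0,0],[37,-2.5,-148],1]])

```text
time_s: 17.5
eef_pos: [0.6477, -0.2846, -0.0053]
eef_rot: [0.001, 0.738, 0.675, 0.0]
wrist_force: [0.5, 0.7, 0.2]
opening: -0.001
grasp_force: 0.0
```

Call:
send_rows(series=[[[0,0,0],[0,0,-2],1],[[0,0,0],[0,0,-4],1],[[0,0,0],[0,0,-4],1]])

```text
time_s: 17.88
eef_pos: [0.6473, -0.2843, -0.0093]
eef_rot: [0.001, 0.738, 0.675, 0.0]
wrist_force: [-2.2, 1.3, 7.1]
opening: -0.0
grasp_force: 3.8
```

Call:
send_rows(series=[[[0,0,0],[0,0,-3],1],[[0,0,0],[0,0,-5],1],[[0,0,0],[0,0,-5],1]])

```text
time_s: 18.25
eef_pos: [0.6476, -0.2845, -0.0096]
eef_rot: [0.001, 0.738, 0.675, -0.0]
wrist_force: [-14.7, 8.1, 34.6]
opening: -0.002
grasp_force: 17.1
```

Call:
send_rows(series=[[[0,0,0],[0,0,20],1],[[0,0,0],[0,0,70],1],[[0,0,0],[-50,4,70],1],[[0,0,0],[-76,6,70],1],[[0,0,0],[-76,6,70],1],[[0,0,0],[-76,6,30],1],[[0,0,0],[-76,6,10],1],[[0,0,0],[-76,6,5],1],[[0,0,0],[-76,6,2],1],[[0,0,0],[-76,6,0],1]])

```text
time_s: 19.5
eef_pos: [0.5711, -0.2778, -0.0099]
eef_rot: [-0.001, 0.738, 0.675, -0.001]
wrist_force: [-24.0, 15.6, 57.7]
opening: 0.003
grasp_force: 29.0
```

Call:
send_rows(series=[[[0,0,0],[0,0,50],1],[[0,0,0],[0,0,110],1],[[0,0,0],[0,0,170],-1],[[0,0,0],[0,0,230],-1],[[0,0,0],[0,0,270],-1]])

```text
time_s: 20.12
eef_pos: [0.5721, -0.2785, 0.258]
eef_rot: [0.002, 0.738, 0.675, 0.0]
wrist_force: [0.9, -0.4, -0.4]
opening: 0.635
grasp_force: 0.0
```

Call:
send_rows(series=[[[0,0,5],[-220,575,0],-1],[[0,0,5],[-220,575,0],-1],[[0,0,5],[-220,575,0],-1],[[0,0,5],[-220,575,0],-1],[[0,0,5],[-220,575,0],-1],[[0,0,5],[-220,575,0],-1],[[0,0,5],[-220,575,0],-1],[[0,0,5],[-220,575,0],-1],[[0,0,5],[-220,575,0],-1],[[0,0,5],[-220,575,0],-1]])

```text
time_s: 21.38
eef_pos: [0.3499, 0.2995, 0.2547]
eef_rot: [0.0, 0.708, 0.706, 0.001]
wrist_force: [0.3, -0.3, -0.5]
opening: 1.0
grasp_force: 0.0
```

Call:
send_rows(series=[[[0,0,0],[0,0,0],-1],[[0,0,0],[0,0,0],-1],[[0,0,0],[0,0,0],-1]])

```text
time_s: 21.75
eef_pos: [0.3514, 0.2962, 0.254]
eef_rot: [0.0, 0.709, 0.705, -0.0]
wrist_force: [0.3, -0.5, -0.1]
opening: 0.996
grasp_force: 0.0
```

Run:
```python
from h import *
c=camera("wrist");o=telemetry.get_obs();p=np.array(o["eef_pos"]);print(p,o["eef_rot"],o["time_s"],boards(c),[(np.round(x["xyz"],4).tolist(),round(x["conf"],2)) for x in spotter.landmark_of("board_small","wrist")[:3]])
save(c,"w10")
```

```text
[0.35142046 0.29612087 0.25401746] [ 6.17422231e-05  7.08902054e-01  7.05306935e-01 -4.07330801e-05] 21.8 [(350.4, 301.0, 88.9, 63.8, -3.7)] [([0.3518, 0.3, 0.004], 0.87)]
```

View pics/w10.png

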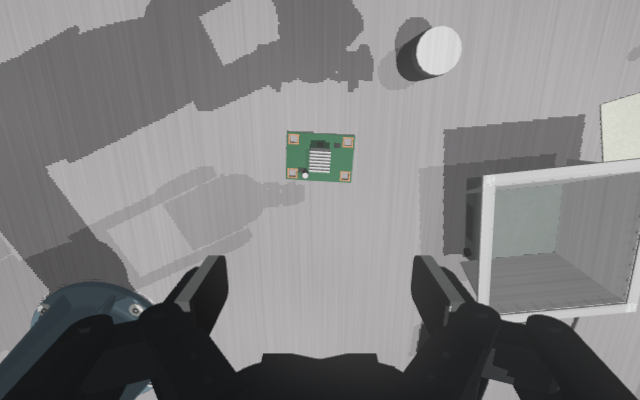

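Small board at (320,158), 88.9×63.8 mm as expected, turned −3.7°. Next I grip it.

Call:
send_rows(series=[[[0,0,-3.4],[-1,5,-60],-1],[[0,0,-3.4],[-1,5,-120],-1],[[0,0,-3.4],[-1,5,-180],-1],[[0,0,-3.4],[-1,5,-230],-1],[[0,0,-3.4],[-1,5,-255],-1],[[0,0,-3.4],[-1,5,-266],-1],[[0,0,-3.4],[-1,5,-271],-1],[[0,0,-3.4],[-1,5,-271],-1]])

```text
time_s: 22.85
eef_pos: [0.3506, 0.3022, -0.0163]
eef_rot: [0.0, 0.729, 0.685, 0.001]
wrist_force: [0.6, -0.4, -0.5]
opening: 1.006
grasp_force: 0.0
```

Call:
send_rows(series=[[[0,0,0],[0,0,0],0.0],[[0,0,0],[0,0,0],1],[[0,0,0],[0,0,0],1],[[0,0,0],[0,0,0],1],[[0,0,0],[0,0,0],1],[[0,0,0],[0,0,0],1]])

```text
time_s: 23.6
eef_pos: [0.3502, 0.3024, -0.0164]
eef_rot: [0.0, 0.729, 0.685, 0.0]
wrist_force: [0.7, -0.4, 5.6]
opening: 0.288
grasp_force: 60.6
```

Call:
send_rows(series=[[[0,0,0],[0,0,30],1],[[0,0,0],[0,0,80],1],[[0,0,0],[0,0,140],1],[[0,0,0],[0,0,200],1],[[0,0,0],[0,0,250],1]])

```text
time_s: 24.22
eef_pos: [0.3495, 0.302, 0.2351]
eef_rot: [0.0, 0.729, 0.685, 0.001]
wrist_force: [1.1, 0.8, -2.9]
opening: 0.289
grasp_force: 59.7
```

Call:
send_rows(series=[[[0,0,-1.3],[27,-49,0],1],[[0,0,-1.3],[54,-98,0],1],[[0,0,-1.3],[81,-147,0],1],[[0,0,-1.3],[108,-196,0],1],[[0,0,-1.3],[135,-245,0],1],[[0,0,-1.3],[162,-294,0],1],[[0,0,-1.3],[189,-343,0],1],[[0,0,-1.3],[216,-392,0],1],[[0,0,-1.3],[245,-445,0],1],[[0,0,-1.3],[267,-488,0],1]])

```text
time_s: 25.48
eef_pos: [0.617, -0.188, 0.2319]
eef_rot: [-0.001, 0.737, 0.676, -0.0]
wrist_force: [0.3, 1.2, -1.3]
opening: 0.293
grasp_force: 59.7
```

Call:
send_rows(series=[[[0,0,0],[0,0,-50],1],[[0,0,0],[0,0,-100],1],[[0,0,0],[0,0,-150],1],[[0,0,0],[0,0,-190],1],[[0,0,0],[0,0,-206],1],[[0,0,0],[0,0,-211],1],[[0,0,0],[0,0,-211],1]])

```text
time_s: 26.35
eef_pos: [0.6177, -0.1864, 0.0233]
eef_rot: [0.001, 0.736, 0.676, 0.0]
wrist_force: [0.5, -0.1, -2.7]
opening: 0.288
grasp_force: 59.6
```

```bash
cat >> h.py <<'E'
def rims(c,dz,zoom=None):
    o=telemetry.get_obs();p=np.array(o["eef_pos"]);z=p[2]+dz
    h=cv2.cvtColor(c["pixels"],cv2.COLOR_RGB2HSV);m=cv2.inRange(h,(5,60,60),(20,255,255))
    n,l,s,ct=cv2.connectedComponentsWithStats(cv2.morphologyEx(m,cv2.MORPH_CLOSE,np.ones((5,5))))
    q=[(s[i,0]+s[i,2]/2-.5,s[i,1]+s[i,3]/2-.5) for i in range(1,n) if s[i,4]>60 and s[i,2]<60]
    return p,o,[(np.round(u,1).tolist(),np.round(px2w(c,u,z),4).tolist()) for u in q],[s[i].tolist() for i in range(1,n) if s[i,4]>40]
E
python3 - <<'E'
from h import *
c=camera("wrist");save(c,"w11")
p,o,r,s=rims(c,.0204);print(p,o["eef_rot"],o["opening"]);print(r,s)
E
```

```text
[ 0.61802776 -0.18660381  0.02389791] [1.41748158e-03 7.36491368e-01 6.76445257e-01 5.20213880e-04] 0.2935152453262055
[([248.0, 213.0], [0.5824, -0.1617, 0.0443]), ([390.0, 213.0], [0.6548, -0.1679, 0.0443]), ([247.5, 288.5], [0.5754, -0.2056, 0.0443]), ([391.5, 288.0], [0.6549, -0.2121, 0.0443]), ([557.0, 350.5], [0.7521, -0.2631, 0.0443])] [[234, 201, 29, 25, 307], [376, 201, 29, 25, 290], [241, 282, 14, 14, 83], [385, 282, 14, 13, 76], [536, 318, 43, 66, 1964]]
```

Call:
send_rows(series=[[[0,0,0],[1,2,-4],1],[[0,0,0],[1,2,-6],1],[[0,0,0],[1,2,-6],1],[[0,0,0],[1,2,-6],1]])

```text
time_s: 26.9
eef_pos: [0.6177, -0.184, 0.0161]
eef_rot: [0.0, 0.736, 0.676, 0.0]
wrist_force: [-0.6, -0.2, -0.5]
opening: 0.294
grasp_force: 59.6
```

Run:
```python
from h import *
c=camera("wrist");p,o,r,s=rims(c,.0204);print(p,o["eef_rot"],o["opening"],o["wrist_force"]);print(r)
for u,_ in r[:2]:
    g=px2w(c,u,p[2]+.0204);e=[w2px(c,[g[0],g[1],h]) for h in(.03,.025)]
    print(u,[((x-[220,160])*4).round().tolist() for x in e])
im=cv2.resize(c["pixels"][160:300,220:420],None,fx=4,fy=4,interpolation=cv2.INTER_CUBIC);cv2.imwrite("pics/w12.png",im[:,:,::-1])
```

```text
[ 0.61770098 -0.1839999   0.01607588] [1.07714872e-05 7.36533458e-01 6.76401112e-01 9.97667058e-06] 0.2909005325830568 [-0.57173185  0.28243282 -1.33913853]
[([248.0, 213.0], [0.5823, -0.1595, 0.0365]), ([390.0, 213.0], [0.655, -0.1656, 0.0365]), ([247.5, 288.5], [0.5753, -0.2036, 0.0365]), ([391.5, 288.0], [0.655, -0.21, 0.0365]), ([564.5, 359.0], [0.7577, -0.2677, 0.0365])]
[248.0, 213.0] [[123.0, 196.0], [130.0, 184.0]]
[390.0, 213.0] [[670.0, 196.0], [662.0, 184.0]]
```

View pics/w12.png

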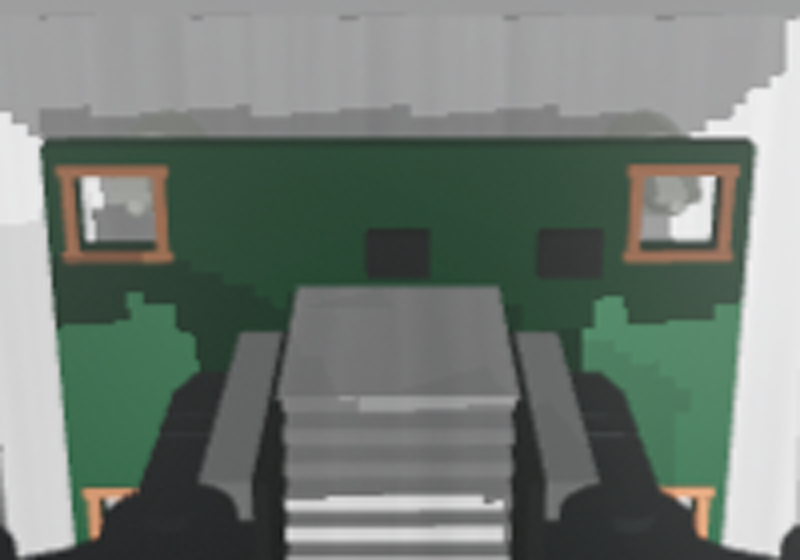

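Pins are visible in both far holes at about (135,198) and (672,198), against (123,196) and (670,196) expected. I'll nudge +0.8 mm in x and press.

Call:
send_rows(series=[[[0,0,0],[0.8,0.3,-3],1],[[0,0,0],[0.8,0.3,-6],1],[[0,0,0],[0.8,0.3,-9],1],[[0,0,0],[0.8,0.3,-9],1]])

```text
time_s: 27.45
eef_pos: [0.6194, -0.185, 0.0079]
eef_rot: [0.001, 0.737, 0.676, 0.0]
wrist_force: [-0.2, -4.6, 3.3]
opening: 0.293
grasp_force: 60.3
```

Call:
send_rows(series=[[[0,0,0],[0,0,-2],1],[[0,0,0],[0,0,-4],1],[[0,0,0],[0,0,-4],1]])

```text
time_s: 27.82
eef_pos: [0.6208, -0.1853, 0.006]
eef_rot: [0.003, 0.737, 0.676, 0.001]
wrist_force: [-1.7, -3.9, 13.8]
opening: 0.29
grasp_force: 61.6
```

Call:
send_rows(series=[[[0,0,0],[0,0,-2],1],[[0,0,0],[0,0,-4],1],[[0,0,0],[0,0,-4],1]])

```text
time_s: 28.2
eef_pos: [0.6203, -0.1851, 0.0026]
eef_rot: [0.002, 0.736, 0.676, 0.0]
wrist_force: [-0.3, -5.0, 5.3]
opening: 0.29
grasp_force: 60.8
```

Same behaviour as with the large board. I'll continue to the shoulders (eef about −0.001).

Call:
send_rows(series=[[[0,0,0],[0,0,-2],1],[[0,0,0],[0,0,-4],1],[[0,0,0],[0,0,-4],1]])

```text
time_s: 28.58
eef_pos: [0.6202, -0.1857, -0.0007]
eef_rot: [0.002, 0.737, 0.676, 0.0]
wrist_force: [-8.2, -2.8, 24.7]
opening: 0.288
grasp_force: 66.1
```

Call:
send_rows(series=[[[0,0,0],[0,0,-2],1],[[0,0,0],[0,0,-4],1],[[0,0,0],[0,0,-4],1]])

```text
time_s: 28.95
eef_pos: [0.6203, -0.1858, -0.0009]
eef_rot: [0.002, 0.736, 0.677, -0.0]
wrist_force: [-20.5, 1.9, 51.2]
opening: 0.288
grasp_force: 69.7
```

Call:
send_rows(series=[[[0,0,0],[0,0,6],1],[[0,0,0],[0,0,6],-1],[[0,0,0],[0,0,6],-1],[[0,0,0],[0,0,6],-1],[[0,0,0],[0,0,6],-1],[[0,0,0],[0,0,50],-1],[[0,0,0],[0,0,110],-1],[[0,0,0],[0,0,150],-1],[[0,0,0],[0,0,150],-1],[[0,0,0],[0,0,150],-1]])

```text
time_s: 30.2
eef_pos: [0.618, -0.1834, 0.1401]
eef_rot: [-0.001, 0.736, 0.676, -0.0]
wrist_force: [-0.2, 0.5, -0.2]
opening: 0.999
grasp_force: 0.0
```

Run:
```python
from h import *
c=camera("wrist");o=telemetry.get_obs();print(o["eef_pos"],boards(c,.020))
```

```text
[ 0.61741567 -0.1831142   0.13918109] [(609.3, -281.4, 109.3, 79.6, -4.8), (618.1, -185.4, 89.2, 63.6, -4.8)]
```

Call:
send_rows(series=[[[0,0,0],[30,-2.5,0],1],[[0,0,0],[30,-2.5,0],1],[[0,0,0],[30,-2.5,-40],1],[[0,0,0],[30,-2.5,-90],1],[[0,0,0],[30,-2.5,-130],1],[[0,0,0],[30,-2.5,-145],1],[[0,0,0],[30,-2.5,-150],1],[[0,0,0],[30,-2.5,-153],1],[[0,0,0],[30,-2.5,-156],1],[[0,0,0],[30,-2.5,-156],1]])

```text
time_s: 31.5
eef_pos: [0.6494, -0.1868, -0.0095]
eef_rot: [0.001, 0.736, 0.677, -0.0]
wrist_force: [-11.9, 4.1, 25.0]
opening: 0.002
grasp_force: 12.1
```

Call:
send_rows(series=[[[0,0,0],[0,0,-3],1],[[0,0,0],[0,0,-3],1],[[0,0,0],[0,0,30],1],[[0,0,0],[0,0,70],1],[[0,0,0],[-60,5,70],1],[[0,0,0],[-60,5,70],1],[[0,0,0],[-60,5,20],1],[[0,0,0],[-60,5,5],1],[[0,0,0],[-60,5,0],1],[[0,0,0],[-60,5,-1],1]])

```text
time_s: 32.75
eef_pos: [0.5882, -0.181, -0.0098]
eef_rot: [-0.002, 0.736, 0.677, -0.001]
wrist_force: [-24.7, 9.4, 51.6]
opening: -0.003
grasp_force: 25.7
```

Run:
```python
from h import *
for n in("scene","top"):
    c=camera(n)
    for t in("tote","tote_grip","mat","hopper","nut1"):
        print(n,t,[(np.round(x["xyz"],4).tolist(),round(x["conf"],2)) for x in spotter.landmark_of(t,n)[:7]])
```

```text
scene tote [([0.4156, -0.118, -0.0017], 0.65)]
scene tote_grip [([0.4097, -0.1198, 0.0884], 0.84)]
scene mat [([0.414, -0.1164, -0.0009], 0.58)]
scene hopper [([0.6137, 0.2196, -0.0007], 0.63)]
scene nut1 [([0.4284, -0.1404, 0.0041], 0.59), ([0.4009, -0.1434, 0.0047], 0.47)]
top tote []
top tote_grip []
top mat []
top hopper [([0.6168, 0.2197, -0.0022], 0.65)]
top nut1 []
```

Both boards are seated, with both ends of each at the same height. Next the tote: I'll take it with a half-turned tool so it can be swung round to tip toward the robot.

Call:
send_rows(series=[[[0,0,0],[0,0,60],1],[[0,0,0],[0,0,120],1],[[0,0,-10],[-20,6,180],1],[[0,0,-20],[-60,15,230],-1],[[0,0,-30],[-90,25,280],-1],[[0,0,-40],[-120,35,310],-1],[[0,0,-50],[-150,45,310],-1],[[0,0,-60],[-178,60,310],-1],[[0,0,-70],[-178,60,310],-1],[[0,0,-80],[-178,60,310],-1]])

```text
time_s: 34.6
eef_pos: [0.4106, -0.1211, 0.2956]
eef_rot: [0.001, 0.999, 0.042, 0.001]
wrist_force: [0.3, -0.3, 0.8]
opening: 0.999
grasp_force: 0.0
```

Call:
send_rows(series=[[[0,0,-10],[0,0,0],-1],[[0,0,-20],[0,0,0],-1],[[0,0,-30],[0,0,0],-1],[[0,0,-40],[0,0,0],-1],[[0,0,-50],[0,0,0],-1],[[0,0,-60],[0,0,0],-1],[[0,0,-70],[0,0,0],-1],[[0,0,-80],[0,0,0],-1],[[0,0,-90],[0,0,0],-1],[[0,0,-100],[0,0,0],-1]])

```text
time_s: 35.85
eef_pos: [0.4108, -0.1212, 0.2953]
eef_rot: [0.0, -0.674, 0.738, -0.001]
wrist_force: [-0.2, -0.4, 0.3]
opening: 1.0
grasp_force: 0.0
```

Call:
send_rows(series=[[[0,0,0],[0,0,0],-1],[[0,0,0],[0,0,0],-1],[[0,0,0],[0,0,0],-1],[[0,0,0],[0,0,0],-1]])

```text
time_s: 36.35
eef_pos: [0.4105, -0.1212, 0.294]
eef_rot: [-0.0, -0.677, 0.736, 0.0]
wrist_force: [-0.1, -0.2, 0.2]
opening: 0.999
grasp_force: 0.0
```

Run:
```python
from h import *
c=camera("wrist");save(c,"w13");o=telemetry.get_obs();p=o["eef_pos"];print(p,o["eef_rot"],o["q"].round(3))
for t in("tote","tote_grip","mat","nut1"):
    print(t,[(np.round(x["xyz"],4).tolist(),round(x["conf"],2)) for x in spotter.landmark_of(t,"wrist")[:7]])
h=cv2.cvtColor(c["pixels"],cv2.COLOR_RGB2HSV)
b=cv2.inRange(h,(100,110,20),(125,255,255))
n,l,s,ct=cv2.connectedComponentsWithStats(b);print([s[i].tolist() for i in range(1,n) if s[i,4]>300])
u=w2px(c,[.41,-.119,.096]);print("bar exp",u)
x,y=u.astype(int)
for yy in range(y-30,y+50,5):print(yy,[int(v) for v in h[yy,x-75:x+76:8,2]],[int(v) for v in h[yy,x-75:x+76:30,0]])
```

```text
[ 0.41048799 -0.12118321  0.2940205 ] [ 1.63024242e-05 -6.76670465e-01  7.36286005e-01  1.36073061e-06] [-0.566 -0.232  1.827  0.     1.547  2.66 ]
tote [([0.4184, -0.1227, 0.0023], 0.63), ([0.6166, -0.2396, 0.0045], 0.61), ([0.375, -0.143, 0.0076], 0.49)]
tote_grip [([0.4129, -0.1194, 0.0877], 0.85)]
mat []
nut1 [([0.3772, -0.0941, 0.0036], 0.73), ([0.4288, -0.1404, 0.0064], 0.65), ([0.4018, -0.1451, 0.003], 0.62), ([0.4356, -0.1016, 0.0054], 0.61)]
[[322, 125, 36, 67, 1129], [269, 127, 47, 67, 1745]]
bar exp [318.85363234 169.65530632]
139 [179, 180, 179, 174, 153, 155, 152, 192, 167, 73, 61, 166, 80, 78, 97, 177, 177, 175, 175] [165, 108, 150, 108, 150, 160]
144 [177, 177, 177, 175, 153, 154, 154, 102, 82, 74, 65, 163, 100, 97, 97, 177, 177, 175, 175] [165, 108, 120, 108, 150, 160]
149 [175, 177, 178, 176, 153, 155, 154, 104, 82, 72, 108, 138, 142, 124, 95, 177, 177, 174, 176] [150, 108, 114, 108, 165, 165]
154 [174, 177, 179, 177, 152, 154, 153, 188, 159, 73, 85, 141, 149, 160, 86, 176, 177, 174, 176] [165, 109, 150, 108, 150, 150]
159 [174, 178, 180, 178, 153, 151, 152, 158, 159
[... 772 characters left out ...]
9, 126, 149, 152, 180, 176, 177, 182] [160, 160, 110, 109, 160, 165]
194 [176, 177, 180, 176, 165, 95, 85, 60, 62, 64, 67, 63, 62, 64, 175, 179, 176, 178, 182] [170, 140, 120, 105, 160, 160]
199 [176, 175, 179, 174, 174, 65, 64, 63, 64, 70, 68, 63, 64, 70, 175, 178, 177, 178, 183] [160, 150, 120, 120, 160, 160]
204 [175, 172, 178, 172, 175, 173, 161, 91, 63, 100, 120, 63, 63, 96, 175, 177, 177, 179, 183] [160, 165, 120, 120, 160, 165]
209 [174, 173, 176, 172, 177, 174, 172, 174, 174, 176, 174, 178, 176, 177, 176, 177, 178, 180, 183] [160, 150, 150, 160, 150, 160]
214 [173, 175, 174, 173, 178, 174, 174, 173, 175, 175, 175, 178, 178, 179, 176, 177, 179, 180, 183] [165, 165, 165, 160, 160, 170]
```

Run:
```python
from h import *
c=camera("wrist");h=cv2.cvtColor(c["pixels"],cv2.COLOR_RGB2HSV)
m=((h[...,2]<92)&(h[...,1]<60)).astype(np.uint8)
pts=[]
for r in range(128,190,4):
    print(r,''.join('#' if v else '.' for v in m[r,295:345]))
k=m.copy();k[:126]=0;k[188:]=0;k[:,:306]=0;k[:,334:]=0
k=cv2.morphologyEx(k,cv2.MORPH_OPEN,np.ones((5,5),np.uint8))
ys,xs=np.nonzero(k);print(ys.min(),ys.max())
P=np.array([px2w(c,(x,y),.096)[:2]*1000 for x,y in zip(xs,ys)],np.float32);print(cv2.minAreaRect(P))
vx,vy,x0,y0=cv2.fitLine(P,cv2.DIST_L2,0,.01,.01).ravel();print(vx,vy,x0,y0,np.degrees(np.arctan2(vx,vy)))
```

```text
128 ..................................................
132 .............................##...................
136 ..................############.................###
140 .................#################..........######
144 .....########.....################...........#####
148 .....#########....##########......................
152 ..................##########......................
156 ...................#########......................
160 ...................##########.....................
164 ...................##########.....................
168 ...................##########....................#
172 .......#########....#########................#####
176 .......########.....#########.................####
180 ....................##########....................
184 .....................#########....................
188 .....................#########....................
135 187
((407.35211181640625, -128.49998474121094), (62.316951751708984, 17.522722244262695), 84.81546783447266)
0.08791676 0.99612784 408.6549 -131.97908 5.043771
```

Run:
```python
from h import *
c=camera("wrist")
a,b=[px2w(c,u,.096)*1000 for u in((317.5,148),(320.0,186))];print(a,b,np.degrees(np.arctan2(b[0]-a[0],b[1]-a[1])))
t=(-119.5-a[1])/(b[1]-a[1]);print("bar x at y=-119.5:",a[0]+t*(b[0]-a[0]))
print([px2w(c,(318.5,r),.096)*1000 for r in(134,204)])
print(R.from_quat([-.67667,.736286,0,0]).as_matrix()[:,1])
```

```text
[ 409.36970808 -144.87162117   96.        ] [410.30952831 -98.77204224  96.        ] 1.1679124934286835
bar x at y=-119.5: 409.8869527768929
[array([ 406.82451644, -160.85507055,   96.        ]), array([414.08772214, -76.01601028,  96.        ])]
[-0.99644593  0.08423484  0.        ]
```

Call:
send_rows(series=[[[0,0,3.6],[-0.6,2,-60],-1],[[0,0,3.6],[-0.6,2,-120],-1],[[0,0,3.6],[-0.6,2,-180],-1],[[0,0,3.6],[-0.6,2,-225],-1],[[0,0,3.6],[-0.6,2,-247],-1],[[0,0,3.6],[-0.6,2,-254],-1],[[0,0,3.6],[-0.6,2,-254],-1]])

```text
time_s: 37.58
eef_pos: [0.4102, -0.1193, 0.0403]
eef_rot: [0.0, -0.699, 0.715, -0.0]
wrist_force: [0.2, -0.1, 0.6]
opening: 1.0
grasp_force: 0.0
```

Call:
send_rows(series=[[[0,0,0],[0,0,0],0.0],[[0,0,0],[0,0,0],1],[[0,0,0],[0,0,0],1],[[0,0,0],[0,0,0],1],[[0,0,0],[0,0,0],1],[[0,0,0],[0,0,0],1],[[0,0,0],[0,0,0],1]])

```text
time_s: 38.45
eef_pos: [0.4102, -0.1193, 0.0402]
eef_rot: [0.0, -0.699, 0.715, -0.0]
wrist_force: [2.1, 1.0, 1.6]
opening: 0.129
grasp_force: 62.8
```

Run:
```python
from h import *
o=telemetry.get_obs();print(o["eef_pos"],o["eef_rot"],o["opening"],o["wrist_force"])
c=camera("top");h=cv2.cvtColor(c["pixels"],cv2.COLOR_RGB2HSV)
x,y=w2px(c,[.414,-.117,.003]).astype(int);print(x,y)
for r in range(y-34,y+36,3):print(r,''.join('B' if (s>100 and 100<hh<125) else '#' if v<60 else '.' for hh,s,v in h[r,x-45:x+46]))
```

```text
[ 0.41020949 -0.1192936   0.04016603] [ 1.36403823e-04 -6.99209871e-01  7.14916398e-01 -2.86477766e-04] 0.1285457958520166 [2.05606334 1.01370874 1.58293274]
356 246
212 .................................##........................................................
215 ...............................##..........................................................
218 ..............................#............................................................
221 ............................#..............................................................
224 .....................####B##.............B.................................................
227 .....................#####.............B...................................................
230 ....................####.............BB....................................................
233 ....................##.............BB......................................................
236 ...................#.............BB........................................................
239 ...............................BB##...............................
[... 669 characters left out ...]
##################..........
263 .........................####BBBB...####....BB#####......##...BB################...........
266 ..............................BBBB.BB......BBB#####...###.....BBBB###..#######.............
269 ...............................##.............###.....####BBBBBBBB##########...............
272 ....................................................................#######................
275 ..................................................................#######..................
278 .................................................................######....................
281 ...####.##.....................................................#######.....................
```

Call:
send_rows(series=[[[0,0,0],[0,0,10],1],[[0,0,0],[0,0,30],1],[[0,0,0],[0,0,60],1],[[0,0,0],[0,0,100],1],[[0,0,0],[0,0,140],1],[[0,0,0],[0,0,180],1],[[0,0,0],[0,0,220],1],[[0,0,0],[0,0,240],1],[[0,0,0],[0,0,240],1]])

```text
time_s: 39.62
eef_pos: [0.41, -0.1193, 0.2811]
eef_rot: [0.0, -0.699, 0.715, -0.001]
wrist_force: [-0.0, -0.4, -5.3]
opening: 0.131
grasp_force: 61.9
```

Run:
```python
from h import *
o=telemetry.get_obs();print(o["eef_pos"],o["opening"],o["wrist_force"],o["q"].round(2))
g=camera("top")
for t in("hopper","mat"):
    for n in ("scene","top"):
        if t=="hopper" and n=="scene":camera("scene")
        print(n,t,[(np.round(x["xyz"],4).tolist(),round(x["conf"],2)) for x in spotter.landmark_of(t,n)[:2]])
```

```text
[ 0.41002506 -0.11929833  0.28109445] 0.1306593880549931 [-0.02438561 -0.41220679 -5.25889878] [-0.56 -0.23  1.85 -0.    1.52  2.6 ]
scene hopper [([0.616, 0.2212, 0.0013], 0.68)]
top hopper [([0.6166, 0.2182, -0.0008], 0.74), ([0.5493, -0.4383, -0.0007], 0.25)]
scene mat [([0.4145, -0.1138, 0.0027], 0.84), ([0.6225, -0.1916, 0.0143], 0.56)]
top mat [([0.4147, -0.1139, 0.0003], 0.83), ([0.6591, 0.0049, 0.0164], 0.68)]
```

Call:
send_rows(series=[[[0,0,5],[6,8,0],1],[[0,0,14],[18,23,0],1],[[0,0,24],[33,41,0],1],[[0,0,34],[48,60,0],1],[[0,0,44],[64,80,0],1],[[0,0,54],[80,100,0],1],[[0,0,64],[96,120,0],1],[[0,0,74],[112,140,0],1],[[0,0,84],[128,160,0],1],[[0,0,94],[144,180,0],1]])

```text
time_s: 41.18
eef_pos: [0.5539, 0.0616, 0.2787]
eef_rot: [-0.0, 1.0, 0.027, -0.001]
wrist_force: [0.2, -1.3, -5.2]
opening: 0.13
grasp_force: 61.9
```

Call:
send_rows(series=[[[0,0,10],[16,20,0],1],[[0,0,20],[32,40,0],1],[[0,0,30],[48,60,0],1],[[0,0,40],[64,80,0],1],[[0,0,50],[80,100,0],1],[[0,0,60],[96,120,0],1],[[0,0,70],[112,140,0],1],[[0,0,80],[126,158,0],1],[[0,0,90],[134,168,0],1],[[0,0,96.6],[137,171,0],1]])

```text
time_s: 42.42
eef_pos: [0.6907, 0.2326, 0.2776]
eef_rot: [-0.001, 0.645, 0.764, -0.001]
wrist_force: [0.4, -0.6, -4.4]
opening: 0.13
grasp_force: 61.9
```

Run:
```python
from h import *
o=telemetry.get_obs();p=o["eef_pos"];w,x,y,z=o["eef_rot"];M=R.from_quat([x,y,z,w]).as_matrix();print(p,o["opening"],o["wrist_force"],o["q"].round(2),M[:,1].round(3))
H=np.array([616,219.5]);ya=np.degrees(np.arctan2(M[1,1],M[0,1]));r=np.array([M[0,1],M[1,1]]);print(ya)
for th in(0,8,16,24,32,40,48,56,62,66):
    t=np.radians(th);a,b=-66,-74
    lr,lz=a*np.cos(t)-b*np.sin(t),a*np.sin(t)+b*np.cos(t)
    Gr,Gz=10-lr,137-lz
    er,ez=Gr+46*np.sin(t),Gz-46*np.cos(t)
    e=H+er*r;print(th,(np.r_[e,ez]).round(),"rv",(th*np.array([r[1],-r[0]])).round(1))
```

```text
[0.69067603 0.23258701 0.27758999] 0.13015398304751116 [ 0.37681838 -0.59372203 -4.3630512 ] [ 0.16  0.48  1.07  0.    1.59 -0.01] [ 0.986  0.167 -0.003]
9.632655351586846
0 [691. 232. 165.] rv [ 0. -0.]
8 [686. 231. 174.] rv [ 1.3 -7.9]
16 [681. 230. 182.] rv [  2.7 -15.8]
24 [674. 229. 189.] rv [  4.  -23.7]
32 [666. 228. 196.] rv [  5.4 -31.5]
40 [658. 227. 201.] rv [  6.7 -39.4]
48 [649. 225. 205.] rv [  8.  -47.3]
56 [639. 223. 207.] rv [  9.4 -55.2]
62 [632. 222. 208.] rv [ 10.4 -61.1]
66 [627. 221. 209.] rv [ 11.  -65.1]
```

Call:
send_rows(series=[[[0,0,0],[0,0,-25],1],[[0,0,0],[0,0,-55],1],[[0,0,0],[0,0,-85],1],[[0,0,0],[0,0,-105],1],[[0,0,0],[0,0,-112],1],[[0,0,0],[0,0,-112],1]])

```text
time_s: 43.18
eef_pos: [0.691, 0.2318, 0.1679]
eef_rot: [-0.0, 0.647, 0.762, -0.0]
wrist_force: [0.1, -0.0, -3.6]
opening: 0.131
grasp_force: 61.9
```

Call:
send_rows(series=[[[1.3,-7.9,0],[-5,-1,9],1],[[2.7,-15.8,0],[-10,-2,17],1],[[4,-23.7,0],[-17,-3,24],1],[[5.4,-31.5,0],[-25,-4,31],1],[[6.7,-39.4,0],[-33,-5,36],1],[[8,-47.3,0],[-42,-7,40],1],[[9.4,-55.2,0],[-52,-9,42],1],[[10.4,-61.1,0],[-59,-10,43],1],[[11,-65.1,0],[-64,-11,44],1],[[11,-65.1,0],[-64,-11,44],1]])

```text
time_s: 44.42
eef_pos: [0.6177, 0.2205, 0.2619]
eef_rot: [0.332, 0.556, 0.654, 0.392]
wrist_force: [-0.2, -0.0, -2.5]
opening: 0.129
grasp_force: 62.4
```

Call:
send_rows(series=[[[0,0,0],[0,0,0],1],[[0,0,0],[0,0,0],1],[[0,0,0],[0,0,0],1],[[0,0,0],[0,0,0],1],[[0,0,0],[0,0,0],1],[[0,0,0],[0,0,0],1],[[0,0,0],[0,0,0],1],[[0,0,0],[0,0,0],1]])

```text
time_s: 45.42
eef_pos: [0.617, 0.22, 0.2574]
eef_rot: [0.33, 0.558, 0.655, 0.389]
wrist_force: [-0.5, -0.2, -3.4]
opening: 0.131
grasp_force: 62.4
```

Run:
```python
from h import *
o=telemetry.get_obs();print(o["eef_pos"],o["eef_rot"],o["opening"],o["wrist_force"],o["q"].round(2))
for n in("top","scene"):
    c=camera(n);save(c,n+"_pour")
    for t in("nut1","tote_grip"):print(n,t,[(np.round(x["xyz"],3).tolist(),round(x["conf"],2)) for x in spotter.landmark_of(t,n)[:8]])
```

```text
[0.61700283 0.21995271 0.25739981] [0.32999872 0.55757879 0.6547399  0.38925879] 0.13069848069777767 [-0.48076049 -0.21302979 -3.37275955] [ 0.16 -0.17  2.24  1.12  0.   -1.12]
top nut1 [([0.572, 0.191, 0.072], 0.59), ([0.584, 0.215, 0.049], 0.57), ([0.595, 0.226, 0.046], 0.46), ([0.584, 0.251, 0.042], 0.37), ([0.59, 0.191, 0.049], 0.36), ([0.468, 0.416, 0.001], 0.17)]
top tote_grip [([0.575, 0.211, 0.279], 0.95), ([0.66, 0.006, 0.017], 0.6)]
scene nut1 [([0.582, 0.214, 0.047], 0.56), ([0.6, 0.225, 0.047], 0.45), ([0.577, 0.192, 0.069], 0.42)]
scene tote_grip [([0.766, 0.031, 0.004], 0.69), ([0.576, 0.215, 0.281], 0.63)]
```

Call:
send_rows(series=[[[-0.7,4,0],[5,1,5],1],[[-2,12,0],[13,2,8],1],[[-3.3,20,0],[22,4,8],1],[[-4.7,28,0],[30,5,8],1],[[-6,36,0],[38,6,8],1],[[-7.4,44,0],[46,8,8],1],[[-8.8,52,0],[54,9,8],1],[[-10.1,60,0],[60,10,8],1],[[-11,65.1,0],[64,11,8],1],[[-11,65.1,0],[64,11,8],1]])

```text
time_s: 46.98
eef_pos: [0.6823, 0.2307, 0.2625]
eef_rot: [-0.025, 0.647, 0.761, -0.033]
wrist_force: [0.1, -0.3, -2.8]
opening: 0.134
grasp_force: 62.2
```

Run:
```python
from h import *
o=telemetry.get_obs();w,x,y,z=o["eef_rot"];M=R.from_quat([x,y,z,w]).as_matrix();print(o["eef_pos"],o["eef_rot"],o["opening"],o["wrist_force"],o["q"].round(2),M[:,1:].round(3).tolist())
for n in("wrist","scene","top"):
    c=camera(n);save(c,n+"_post")
    for t in("nut1","tote","mat"):print(n,t,[(np.round(x["xyz"],3).tolist(),round(x["conf"],2)) for x in spotter.landmark_of(t,n)[:8]])
```

```text
[0.68227193 0.23071853 0.26254566] [-0.02500305  0.64690556  0.76143015 -0.03334922] 0.13392479143240837 [ 0.12850412 -0.27110125 -2.84545617] [ 0.16  0.54  1.02 -0.    1.66  0.  ] [[0.983, -0.081], [0.161, -0.018], [-0.083, -0.997]]
wrist nut1 [([0.584, 0.248, 0.047], 0.62), ([0.593, 0.227, 0.047], 0.6)]
wrist tote [([0.677, 0.228, 0.222], 0.73)]
wrist mat [([0.417, -0.116, -0.001], 0.88)]
scene nut1 [([0.583, 0.249, 0.043], 0.6), ([0.581, 0.19, 0.072], 0.59), ([0.671, 0.232, 0.225], 0.56), ([0.6, 0.226, 0.049], 0.49), ([0.582, 0.215, 0.047], 0.49)]
scene tote [([0.674, 0.229, 0.227], 0.58)]
scene mat [([0.412, -0.118, 0.006], 0.61)]
top nut1 [([0.599, 0.227, 0.048], 0.64), ([0.575, 0.192, 0.071], 0.63), ([0.583, 0.253, 0.044], 0.63), ([0.585, 0.219, 0.052], 0.58), ([0.589, 0.191, 0.049], 0.56)]
top tote [([0.671, 0.229, 0.231], 0.68), ([0.767, 0.025, 0.0], 0.62)]
top mat [([0.414, -0.112, -0.003], 0.66)]
```

Run:
```python
from h import *
def asc(f,x0,x1,y0,y1,sx,sy):
    im=cv2.imread(f"pics/{f}.png");h=cv2.cvtColor(im,cv2.COLOR_BGR2HSV)
    for r in range(y0,y1,sy):print(r,''.join('B' if (s>90 and 100<hh<125) else '#' if v<75 else 'o' if v>170 else '.' for hh,s,v in h[r,x0:x1:sx]))
c=camera("scene");u=w2px(c,[.675,.23,.24]).astype(int);print(u);asc("scene_post",u[0]-50,u[0]+50,u[1]-45,u[1]+30,1,3)
asc("wrist_post",200,440,110,330,3,6)
```

```text
[406 147]
102 oooooooooooooooooooooooo.######........oo.###############################B####..#...................
105 oooooooooo.ooooooooooooo.###B##.oo.#.oooo.##############################..o.#####...##..............
108 ooooooooooooooooooo..ooooo...ooooo.#........#########################B......#########...............
111 oooooooo.oooo.oooooooooooo.#o........ooooooo.########################.....######B...................
114 ooooooooooo..oooooooooooo..#...oooooooooooooo....#########.#########...#######......................
117 ooooooooooo..........ooooooooooooooooooo..........########.#############B#..o.......................
120 ooooooooooo..................ooooo................#..#####.#########B#.ooooooooooo.o.o..............
123 .....oooooo.......................................#.######..######Booooooooooo.oooo.ooooooo.o.......
126 .........#.....................................##########..#####BB.oooooooooooooooooooo.oooooooooo..
129 .......###...............................BBBBBBB#BBBB###...####BBBoooooooooooooooooooooooooooooooooo
132 ..........oo........................
[... 3979 characters left out ...]
BBBBBBBB.ooooooooooo
284 ...#....BBBBBBBBBBBBBBB##########.############..#########BBBBBBBBBBBoooooooooooo
290 ..##..BB######BBBBBBBB####################################BBBBBBBBB#####..oooooo
296 ..#############....B#########################################B...############oo.
302 ################################################################################
308 ################################################################################
314 ################################################################################
320 ################################################################################
326 ##################################.#############################################
```

The tote is all blue inside, so it is empty, and 5 nuts lie in the hopper. Measuring the bare mat.

Run:
```python
from h import *
for n in("top","scene","wrist"):
    c=camera(n);u,v=w2px(c,[.414,-.116,.003]).astype(int);h=cv2.cvtColor(c["pixels"],cv2.COLOR_RGB2HSV)
    m=(h[...,2]<60).astype(np.uint8)
    cc,l,s,ct=cv2.connectedComponentsWithStats(m);i=l[v,u];print(n,u,v,i,s[i])
    if i:
        k=max(cv2.findContours((l==i).astype(np.uint8),cv2.RETR_EXTERNAL,cv2.CHAIN_APPROX_NONE)[0],key=cv2.contourArea)
        print(cv2.minAreaRect(np.array([px2w(c,q,.003)[:2]*1000 for q in k[:,0]],np.float32)))
```

```text
top 356 246 425 [ 326  222   60   49 2147]
((414.89190673828125, -113.62969207763672), (138.7217254638672, 101.65469360351562), 80.04299926757812)
scene 256 218 285 [231 204  54  32 925]
((416.5281982421875, -114.66859436035156), (137.21548461914062, 101.16091918945312), 79.57453155517578)
wrist 150 325 2 [   39   174   561   226 48135]
((628.4700317382812, -17.27423095703125), (1031.428466796875, 415.7818908691406), 14.864096641540527)
```

Call:
send_rows(series=[[[0.8,-4.7,0],[0,0,5],1],[[0.8,-4.7,0],[0,0,15],1],[[0.8,-4.7,0],[0,0,20],1]])

```text
time_s: 48.15
eef_pos: [0.6816, 0.231, 0.2874]
eef_rot: [0.003, 0.647, 0.762, -0.0]
wrist_force: [-0.5, 0.3, -2.5]
opening: 0.128
grasp_force: 62.3
```

Call:
send_rows(series=[[[0,0,-10],[-8,-10,0],1],[[0,0,-20],[-22,-28,0],1],[[0,0,-30],[-38,-48,0],1],[[0,0,-40],[-54,-68,0],1],[[0,0,-50],[-70,-88,0],1],[[0,0,-60],[-86,-108,0],1],[[0,0,-70],[-102,-128,0],1],[[0,0,-80],[-118,-148,0],1],[[0,0,-90],[-134,-168,0],1],[[0,0,-100],[-150,-188,0],1]])

```text
time_s: 49.4
eef_pos: [0.5313, 0.0421, 0.2865]
eef_rot: [0.001, 1.0, -0.009, -0.002]
wrist_force: [-0.1, -0.4, -2.2]
opening: 0.129
grasp_force: 62.2
```

Call:
send_rows(series=[[[0,0,-10],[-16,-20,0],1],[[0,0,-20],[-32,-40,0],1],[[0,0,-30],[-48,-60,0],1],[[0,0,-40],[-64,-80,0],1],[[0,0,-50],[-80,-100,0],1],[[0,0,-60],[-96,-120,0],1],[[0,0,-70],[-108,-138,0],1],[[0,0,-80],[-118,-150,0],1],[[0,0,-90],[-122,-156,0],1],[[0,0,-99.3],[-122,-156,0],1]])

```text
time_s: 50.65
eef_pos: [0.4094, -0.1141, 0.2868]
eef_rot: [0.001, -0.64, 0.768, 0.002]
wrist_force: [0.8, 1.1, -2.6]
opening: 0.131
grasp_force: 62.1
```

Call:
send_rows(series=[[[0,0,0],[0,0,-50],1],[[0,0,0],[0,0,-100],1],[[0,0,0],[0,0,-150],1],[[0,0,0],[0,0,-180],1],[[0,0,0],[0,0,-190],1],[[0,0,0],[0,0,-190],1]])

```text
time_s: 51.4
eef_pos: [0.4097, -0.1135, 0.0961]
eef_rot: [0.001, -0.643, 0.766, 0.002]
wrist_force: [-0.3, 0.8, -2.9]
opening: 0.128
grasp_force: 62.2
```

Run:
```python
from h import *
o=telemetry.get_obs();w,x,y,z=o["eef_rot"];M=R.from_quat([x,y,z,w]).as_matrix();print(o["eef_pos"],o["opening"],o["wrist_force"],np.degrees(np.arctan2(M[1,1],M[0,1])),M[:,2].round(3))
for n in("scene","top","wrist"):
    c=camera(n)
    for t in("tote","tote_grip","mat"):print(n,t,[(np.round(x["xyz"],4).tolist(),round(x["conf"],2)) for x in spotter.landmark_of(t,n)[:2]])
```

```text
[ 0.40966995 -0.11353276  0.09611244] 0.1281715739938999 [-0.26787894  0.82501571 -2.86703859] 170.01018474730884 [-0.001  0.005 -1.   ]
scene tote [([0.4156, -0.1154, 0.0571], 0.81)]
scene tote_grip [([0.4082, -0.1142, 0.1422], 0.63)]
scene mat [([0.4168, -0.115, 0.003], 0.57)]
top tote [([0.4133, -0.1138, 0.063], 0.58)]
top tote_grip [([0.4086, -0.1127, 0.1432], 0.6), ([0.6185, -0.187, 0.0144], 0.59)]
top mat []
wrist tote [([0.4186, -0.1193, 0.0577], 0.65)]
wrist tote_grip []
wrist mat [([0.6133, -0.2376, 0.0034], 0.67)]
```

Call:
send_rows(series=[[[0,0,0],[0,0,-30],1],[[0,0,0],[0,0,-45],1],[[0,0,0],[0,0,-52],1],[[0,0,0],[0,0,-55],1],[[0,0,0],[0,0,-56],1],[[0,0,0],[0,0,-56],1]])

```text
time_s: 52.75
eef_pos: [0.4095, -0.1133, 0.0402]
eef_rot: [0.001, -0.643, 0.766, 0.002]
wrist_force: [-2.7, 2.3, 2.1]
opening: 0.13
grasp_force: 63.0
```

Call:
send_rows(series=[[[0,0,0],[0,0,0],0.4],[[0,0,0],[0,0,0],-0.2],[[0,0,0],[0,0,0],-0.8],[[0,0,0],[0,0,0],-1],[[0,0,0],[0,0,0],-1],[[0,0,0],[0,0,30],-1],[[0,0,0],[0,0,80],-1],[[0,0,0],[0,0,140],-1],[[0,0,0],[0,0,200],-1],[[0,0,0],[0,0,230],-1]])

```text
time_s: 54.0
eef_pos: [0.4101, -0.1137, 0.2733]
eef_rot: [0.002, -0.643, 0.766, -0.0]
wrist_force: [1.9, -1.3, -1.1]
opening: 1.002
grasp_force: 0.0
```

Run:
```python
from h import *
o=telemetry.get_obs();print(o["eef_pos"],o["opening"],o["wrist_force"],o["time_s"])
for n in("scene","top","wrist"):
    c=camera(n);save(c,"end_"+n);print(boards(c,.02))
    for t in("tote","tote_grip","mat","nut1","oil_can","vee_block","board_large","board_small","board_strip"):print(n,t,[(np.round(x["xyz"],3).tolist(),round(x["conf"],2)) for x in spotter.landmark_of(t,n)[:6]])
```

```text
[ 0.41010719 -0.11370943  0.27327923] 1.0022584576334852 [ 1.90451076 -1.28795047 -1.13329125] 54.0
[(616.0, -238.9, 166.2, 111.9, 84.9), (-1304.4, 1475.2, 621.1, 271.7, -40.6)]
scene tote [([0.416, -0.112, 0.001], 0.64)]
scene tote_grip [([0.411, -0.113, 0.086], 0.91), ([0.624, -0.185, 0.016], 0.42)]
scene mat [([0.414, -0.116, 0.001], 0.78)]
scene nut1 [([0.577, 0.191, 0.068], 0.57), ([0.584, 0.216, 0.046], 0.56), ([0.582, 0.251, 0.042], 0.55), ([0.6, 0.226, 0.049], 0.5)]
scene oil_can [([0.473, 0.421, 0.001], 0.66)]
scene vee_block [([0.535, 0.001, -0.004], 0.85), ([0.581, 0.251, 0.043], 0.48)]
scene board_large [([0.609, -0.28, 0.017], 0.56)]
scene board_small []
scene board_strip []
[(75.3, 260.4, 125.3, 96.0, -38.4), (626.5, -187.4, 71.1, 62.3, -5.3), (610.9, -280.9, 109.2, 78.8, -4.4), (746.1, 637.2, 227.0, 157.2, -19.0)]
top tote [([0.415, -0.114, 0.006], 0.64)]
top tote_grip [([0.767, 0.024, 0.002], 0.7), ([0.408, -0.115, 0.087], 0.67), ([0.583, 0.25, 0.045], 0.35)]
top mat []
top nut1 [([0.596, 0.228, 0.048], 0.47), ([0.576, 0.19, 0.07], 0.46), ([0.59, 0.19, 0.051], 0.42), ([0.582, 0.252, 0.046], 0.39), ([0.585, 0.215, 0.052], 0.39)]
top oil_can [([0.467, 0.416, 0.002], 0.63)]
top vee_block [([0.536, 0.003, 0.001], 0.65)]
top board_large [([0.612, -0.28, 0.014], 0.78)]
top board_small [([0.615, -0.189, 0.014], 0.79), ([0.612, -0.24, -0.0], 0.67), ([0.54, 0.004, 0.002], 0.51)]
top board_strip []
[(616.1, -186.0, 89.8, 63.4, -5.0), (609.5, -281.0, 110.6, 79.6, -4.7)]
wrist tote [([0.415, -0.117, 0.003], 0.93)]
wrist tote_grip [([0.409, -0.112, 0.088], 0.89)]
wrist mat []
wrist nut1 []
wrist oil_can []
wrist vee_block [([0.537, 0.002, -0.003], 0.75)]
wrist board_large [([0.611, -0.284, 0.016], 0.8), ([0.615, -0.24, 0.003], 0.24), ([0.617, 0.22, 0.002], 0.17)]
wrist board_small [([0.617, -0.188, 0.022], 0.98)]
wrist board_strip []
```

Boards seated, 5 nuts in the hopper, the tote empty and upright at the mat centre, nothing else moved. Handing in.

```bash
python3 -c "
from bench import ctrl
print(ctrl.hand_in())"
```

```text
the job is handed in; nothing more can be done
None
```

I pressed both circuit boards on the bench (large and small; there was no strip board) down onto their standoffs, tipped all 5 nuts I could see into the hopper, stood the empty tote upright in the middle of its mat, and handed the job in; no verdict came back.

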